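# Tighten the union nut in the notch of a bracket with a ring spanner

### The job

With the ring spanner, tighten the hexagon nut that stands between the walls of the bracket, clockwise seen from above: make short strokes, lift the spanner off and reseat it whenever the walls stop it, and do not force it against them. The nut turns easily at first; when you feel the sealing ring bite, turn it about 20 degrees further (at least 10, no more than 30), then lay the spanner flat on the worktop clear of the bracket. Do not touch the nut with the fingers, and leave the flask, the stopper and the dish nearby where they are.

Things in the scene. Friction and masses are not known exactly. Their poses are not given: they have to be found in the camera images.
- ring_spanner: loose 0.16 kg spanner, 214 mm long: steel ring at one end, grey handle at the other; lies flat. Origin: centre of the ring's underside; handle lies along -x, z up. Ring 12 mm thick, 59 mm over corners, through hole hexagonal, 37.8 mm across flats, a corner on the x axis. Steel shank 14 mm wide, z 1 to 11 mm, from the ring to x = -90 mm
- grip (a point): point in the spanner's handle at which to grip it, fingers across the handle's 16 mm width: x = -115 mm, z = 18 mm in the spanner's frame. The handle runs from x = -90 to -185 mm and is 30 mm tall, z 0 to 30 mm. Axes as the spanner's
- bracket: fixed aluminium bracket, base plate 130 x 130 x 10 mm (its centre at x = -12 mm), origin on the worktop below the nut, z up. Upright walls, tops 82 mm above the worktop, leave a V opening to the bracket's -x: a seated spanner with its handle along the bracket's -x is at mid swing; its shank meets a wall 43 degrees either way. Walls reach at most 85 mm from the nut's axis, the handle stays outside
- nut: oiled steel hexagon nut, 36 mm across flats, axis upright. Origin: centre of its underside, 45 mm above the worktop; z up, x towards a corner. Lower 6 mm full width, then tapering over 6 mm to 31.5 mm across flats. It neither rises nor sinks. The spanner fits when its yaw differs from the nut's by a multiple of 60 degrees, with about 5 degrees of play either way
- fitting: fixed steel body under the nut, origin on the worktop below the nut's axis. On it lies the brass sealing ring, top 45 mm above the worktop, on which a seated spanner's underside rests. The nut bites after 80 to 105 degrees of turning from its start, at an angle that cannot be seen: before, it needs 0.15 N m about its axis (1 to 2 N at the grip point), after, 1.3 N m (11 N); nothing springs back
- seal (a joint): how far the brass sealing ring (50 mm in diameter, 3 mm thick, under the nut) has been turned along with the nut since the bite, rad, clockwise from above positive; 0 until the nut bites; stays where it is left. 0.35 is 20 degrees
- flask_by: bystander: loose conical glass flask, 69 mm in diameter, 142 mm tall, origin centre of underside
- stopper_by: bystander: loose white stopper, 27 mm in diameter, 24 mm tall, origin centre of underside
- dish_by: bystander: loose flat round glass dish, 66 mm in diameter, 12 mm tall, origin centre of underside

How it is judged:
By the outcome, as a careful person would: the job done as asked, in the order asked, and still so for the second after the job is handed in, with the robot touching nothing.
It also fails if it takes over 72 s, if anything falls off the work surface, if the arm or the gripper's body presses on something with over 40 N, if the wrist force passes 120 N, or if a joint passes its speed limit or range.

### The arm

A 7-joint arm with a two-finger parallel gripper is mounted at the origin on a cart in front of the work surface, level with it; the furniture and walls round the work are solid. World frame = base frame: x ahead of the robot, y to its left, z up, the work surface at z = 0. Lengths are in mm, angles in rad, forces in N, time in s.
With the tool pointing down it reaches from about 375 to 925 mm from the base axis. Payload 3.1 kg.
Tool frame: the origin (TCP) lies midway between the tips of the shut fingers; the grasp point (between the pads) lies ctrl.tcp_to_grasp behind it (ctrl.tcp_to_grasp is the distance from the TCP to the grasp point, in mm); z points along the fingers, y is the line along which they close (so a half turn about z gives the same grasp; the last joint's range is limited). The gripper opens to 85 mm and grips with 20 to 120 N. Pads are 22 mm wide; open, the fingers measure 114 mm over their backs; the gripper's body (76 mm by 85 mm) begins 54 mm behind the grasp point. The pads swing forward as they close: fully open they stand 13 mm farther back than shut.
Start: joints at [-1.385, 0.383, 0.044, 1.598, -0.018, 1.161, -0.05], TCP at [181.981, 624.008, 231.269] pointing down, gripper open.
Joint ranges: [-2.61, 2.61], [-0.41, 2.15], [-1.48, 1.57], [0, 2.5], [-1.57, 4.71], [0.05, 1.97], [-2.85, 2.85]. Speed limits (rad/s): [2.79, 2.79, 3.14, 3.14, 3.14, 3.14, 3.14].

### API

Orientations are given as a unit quaternion [x, y, z, w].
In Python, from station import status, vision, job_done, ctrl gives the robot as it stands.
- The arm moves only by the tool servo_tool, never from a script. Its argument "motion" is a list of rows, each an object of numbers: "rx", "ry", "rz": the turn, a rotation vector about the tool's x, y, z in degrees; "tx", "ty", "tz": the shift along the tool's x, y, z in cm; "claw": the finger opening in cm, from 0 to 8.54. In form: [{"rx": .., "ry": .., "rz": .., "tx": .., "ty": .., "tz": .., "claw": ..}, ...]. A call has exactly 10 rows; each row is the pose to reach, as a shift and turn from the pose commanded when the call began, along the tool's axes at that moment; what a row does not reach only later rows make up. A row lasts 1/12 s, in which the tool goes at most 41.7 mm and 7.16 degrees, less where a joint would pass 70% of its speed; a pose out of reach is approached as far as the arm can. A call with a gripper value outside its range is refused whole. The fingers move at their own pace and stop on an object; the grip force is fixed at half the most. Time passes only in rows, so rows that repeat a pose let the fingers close, or fill a call up. It gives the time, the measured TCP pose, the force, the opening and the grip force at its end, in the units of the state.
- status.get_obs(): the state, without advancing time (a new reading comes with each control period).
- vision.grab_frame(name): name is "side" or "top"; returns a dict with "pixels" (384x512x3 uint8, blue, green, red), "range_z" (384x512 float32, mm along the optical axis (not along the pixel's ray), 0 where there is no reading), "mtx" (3x3 intrinsics, pixels), "k1" (the pictures are not rectified: a ray, as slopes to the right and down, at radius r is drawn at 1 + k1 r^2 times it, then the intrinsics apply), "R" (3x3) and "t" (3): a world point X has camera coordinates R X + t. Camera axes: x right, y down, z forward; pixel columns grow to the right and rows downward; lengths in mm; the calibration is good to about 2 mm. A picture is of the moment at which its call begins.
- job_done(): hands the job in; it is judged then, once.
The state is a dict: "time_s": time; "qpos": joint angles; "qvel": joint speeds; "effort": joint torques, N m; "position": TCP position; "tcp_rot": TCP orientation; "contact_force": force on the tool from outside, world axes, zero at the start; "torque": the same for the moment, N m; "grip_width": finger opening in mm; "finger_force": force on a finger pad.
Only numpy, scipy, OpenCV 4.12 (cv2) and the standard library are available. Lean on these libraries where they do the work, as an engineer would, in place of code of your own. Each camera call takes 0.05 s, during which the arm holds its last target. There are 200 camera calls.

## Working session

There is one attempt and no reset: what is moved stays moved. The work goes in short steps, Python scripts to look and compute and a tool call to move; the robot and the scene stay as the last step left them, time stands still between calls to the robot, and variables do not carry over. Pictures are saved under pics/ and viewed, at most 10 in all, crops included, and the job is handed in when it is done.

Besides the shell and the picture viewer there is one more tool, called as name(argument=value, ...), one argument or row to a line, values as JSON. servo_tool: Moves the arm, as the interface text tells. Its arguments: {"type":"object","properties":{"motion":{"type":"array"}},"required":["motion"]}

```bash
ls; mkdir -p pics
cat > h.py <<'E'
import numpy as np, cv2
from station import status, vision, job_done, ctrl
from scipy.spatial.transform import Rotation as Rn
def grab(name,fn=None):
    f=vision.grab_frame(name)
    if fn: cv2.imwrite('pics/'+fn,f['pixels'])
    return f
def cloud(f):
    K=f['mtx'];v,u=np.mgrid[:384,:512]
    x=(u-K[0,2])/K[0,0];y=(v-K[1,2])/K[1,1];a,b=x.copy(),y.copy()
    for _ in range(10):
        s=1+f['k1']*(a*a+b*b);a,b=x/s,y/s
    z=f['range_z'];P=np.stack([a*z,b*z,z],-1)
    W=(P-f['t'])@f['R'];W[z==0]=np.nan
    rays=np.stack([a,b,np.ones_like(a)],-1)@f['R']
    return W,rays,-f['R'].T@f['t']
def onplane(f,u,v,h):
    W,r,c=cloud(f);d=r[int(round(v)),int(round(u))];return c+d*(h-c[2])/d[2]
E
python3 - <<'E'
from h import *
o=status.get_obs();print(o,ctrl.tcp_to_grasp)
a=grab('top','t0.png');b=grab('side','s0.png')
for f in(a,b):print(f['R'],-f['R'].T@f['t'],f['mtx'],f['k1'])
cv2.imwrite('pics/b0.png',cv2.resize(np.vstack([a['pixels'],b['pixels']]),(400,600)))
E
```

```text
pics
{'time_s': 0.0, 'qpos': array([-1.38477097,  0.3838786 ,  0.04382837,  1.59959282, -0.01788692,
        1.16117955, -0.04988655]), 'qvel': array([ 8.26473116e-05, -2.45653749e-03,  1.70435009e-03,  8.47346383e-04,
       -2.12963658e-03, -6.42628116e-04,  1.01235188e-03]), 'effort': array([-2.74252379e-04, -4.33456922e+01,  1.02429572e+00, -2.49511975e+01,
        1.05384080e-02,  1.13569837e-02,  1.07034356e-05]), 'position': array([181.76055458, 623.08208437, 229.85017345]), 'tcp_rot': array([ 1.41385561e-01,  9.89953709e-01, -1.32832488e-03, -1.11443335e-04]), 'contact_force': array([-0.98346373, -0.4166664 , -0.44340492]), 'torque': array([0.01478953, 0.04138506, 0.05334929]), 'finger_force': 0.0, 'grip_width': 85.50431292120327} 18.700000000000003
[[-0.05146587 -0.99866416 -0.00459916]
 [-0.97379307  0.05120467 -0.2215968 ]
 [ 0.22153629 -0.00692604 -0.97512753]] [ 340.92081503   48.89676868 1126.27842427] [[417.47576971   0.         258.27516734]
 [  0.         417.47576971 186.94602814]
 [  0.           0.           1.        ]] -0.09827172166786836
[[-0.99523881 -0.09732889  0.00517733]
 [-0.06049735  0.57522354 -0.81575606]
 [ 0.07641851 -0.8121853  -0.57837293]] [ 472.68510551 1083.33842508  782.70668096] [[497.06146635   0.         252.97637095]
 [  0.         497.06146635 196.75094872]
 [  0.           0.           1.        ]] 0.004667395993428708
```

View pics/t0.png

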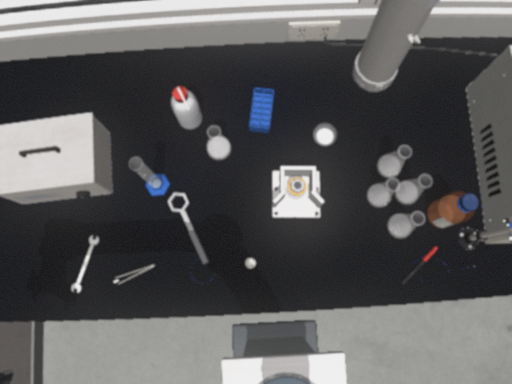

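View pics/s0.png

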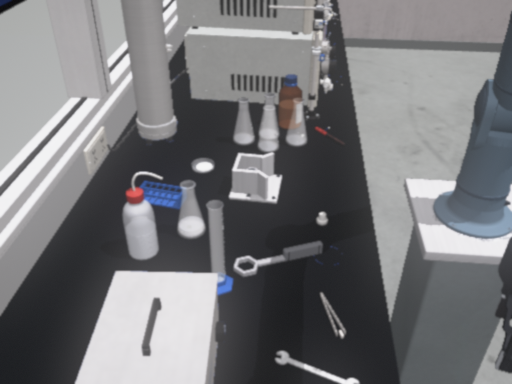

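Top view: spanner ring at about (178,202), with the handle running to (207,263). The bracket is at (297,192), flask (218,146), dish (325,134), stopper (250,263). Next I'll zoom in and measure.

Run:
```python
from h import *
a=cv2.imread('pics/t0.png');b=cv2.imread('pics/s0.png')
c=cv2.resize(a[155:230,260:335],(600,600),interpolation=cv2.INTER_CUBIC)
cv2.imwrite('pics/c0.png',c)
f=grab('top');W,r,C=cloud(f)
# spanner: height>3 in region
reg=np.zeros((384,512),bool);reg[185:275,160:222]=1
hsv=cv2.cvtColor(f['pixels'],cv2.COLOR_BGR2HSV)
m=(reg&(hsv[...,2]>70)).astype(np.uint8)
n,l,s,ce=cv2.connectedComponentsWithStats(m);print(s)
m=l==1+np.argmax(s[1:,4])
v,u=np.nonzero(m);P=W[m];g=P[:,2];print(np.nanpercentile(g,[5,25,50,75,95]))
# inner hole
cs,h=cv2.findContours(m.astype(np.uint8),cv2.RETR_CCOMP,cv2.CHAIN_APPROX_NONE)
for q,hh in zip(cs,h[0]):
    if len(q)>8:
        M=cv2.moments(q);cx,cy=M['m10']/M['m00'],M['m01']/M['m00'];print('contour',len(q),hh,cx,cy,cv2.minEnclosingCircle(q))
        K=f['mtx']
        print(onplane(f,cx,cy,6))
# intersect mask pixel rays with plane h=12 / 30 for extents
for h in (12,30):
    Q=C+r[m]*((h-C[2])/r[m][:,2])[:,None]
    mu=Q.mean(0);d=np.linalg.svd(Q[:,:2]-mu[:2],full_matrices=False)[2][0];p=(Q[:,:2]-mu[:2])@d
    print(h,mu,d,np.degrees(np.arctan2(d[1],d[0])),p.min(),p.max(),mu[:2]+d*p.min(),mu[:2]+d*p.max())
# handle: 
print('bracket cloud')
sub=W[155:230,260:335]
for lo,hi in((4,16),(76,90),(50,65),(40,50)):
    k=(sub[...,2]>lo)&(sub[...,2]<hi);print(lo,hi,k.sum(),np.nanmin(sub[k],0),np.nanmax(sub[k],0))
```

```text
[[     0      0    512    384 195874]
 [   160    185     10     11     83]
 [   167    191     41     73    651]]
[-0.84236714  6.30889752 12.53238723 28.34325759 32.01282638]
contour 163 [-1 -1  1 -1] 185.10845175766642 217.87609075043628 ((189.5, 227.0), 39.195125579833984)
[519.45005271 244.28283937   6.        ]
contour 35 [-1 -1 -1  0] 177.93705293276108 201.86838340486406 ((177.95205688476562, 201.7876739501953), 6.541284561157227)
[564.71405303 262.95694342   6.        ]
12 [510.09778121 239.30433825  12.        ] [-0.92038096 -0.39102287] -156.98183978488885 -90.98699310720676 123.76593067099377 [593.84047753 274.88233324] [396.18597478 190.90902908]
30 [507.36490465 236.22850354  30.        ] [-0.92038096 -0.39102287] -156.98183978488885 -89.51719360264586 121.7666217877185 [589.75482549 271.23177332] [395.29322405 188.61496987]
bracket cloud
4 16 1371 [ 476.11231004 -167.74086296    4.00431613] [683.76902727  40.27071805  15.9633537 ]
76 90 435 [ 530.51632818 -124.96509401   76.07559292] [631.43361004   5.82171819  87.63764206]
50 65 270 [ 528.94184249 -118.93558938   50.10843518] [631.23703738   5.09579893  64.89871443]
40 50 166 [ 528.85151821 -118.24888178   40.09169516] [ 6.23299093e+02 -3.55790265e-01  4.98139741e+01]
```

View pics/c0.png

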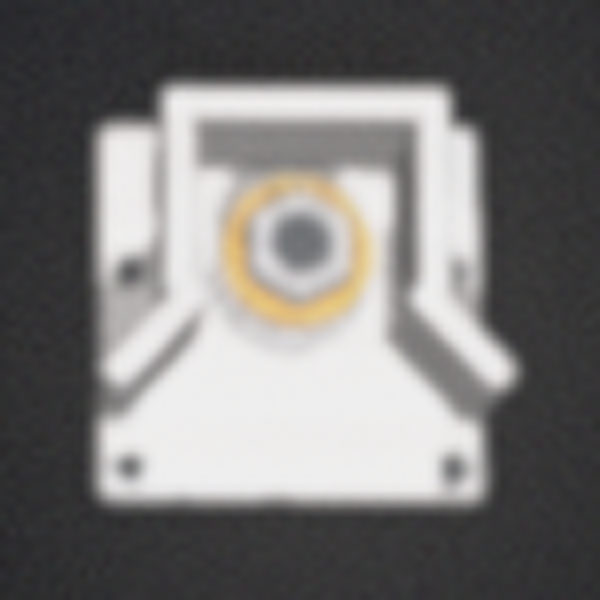

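Zoomed crop: the brass ring is centred near top px (297,186). The nut's corner points straight down the image at (297.5,192), and the V opens downward, towards the robot.

```bash
cat >> h.py <<'E'
def nutfit(f,h=45,verbose=1):
    hsv=cv2.cvtColor(f['pixels'],cv2.COLOR_BGR2HSV)
    m=((hsv[...,0]>8)&(hsv[...,0]<32)&(hsv[...,1]>70)&(hsv[...,2]>90)).astype(np.uint8)
    m[:150]=0;m[235:]=0;m[:,:225]=0;m[:,340:]=0
    W,r,C=cloud(f)
    cs=cv2.findContours(m,cv2.RETR_EXTERNAL,cv2.CHAIN_APPROX_NONE)[0]
    q=cv2.convexHull(max(cs,key=len))[:,0]
    R=r[q[:,1],q[:,0]];Q=C+R*((h-C[2])/R[:,2])[:,None]
    return Q,cv2.fitEllipse(Q[:,:2].astype(np.float32)),m
def tcp(p,yaw):  # world pos of TCP, angle of tool x (deg) -> rotation
    y=np.radians(yaw);return np.array(p,float),Rn.from_matrix(np.array([[np.cos(y),np.sin(y),0],[np.sin(y),-np.cos(y),0],[0,0,-1]]))
def rel(a,b):  # a,b=(x,y,z,yaw): row values from a to b, cm/deg
    p,R=tcp(a[:3],a[3]);q,S=tcp(b[:3],b[3])
    return np.round(R.inv().apply(q-p)/10,2),np.round(-(b[3]-a[3]),2)
E
python3 - <<'E'
from h import *
for nm in('top','side'):
    f=grab(nm);Q,e,m=nutfit(f);print(nm,m.sum(),e)
f=grab('top');W,r,C=cloud(f)
# hsv near nut
for nm,(u,v),h in(('nuttop',(297.7,185.3),57),('cornerlow',(297.5,192.5),52)):print(nm,onplane(f,u,v,h))
# base plate corners from crop (z=10): bottom-left,bottom-right ; wall outer tops z=82
g=cv2.cvtColor(f['pixels'],cv2.COLOR_BGR2GRAY);m=(g>110).astype(np.uint8);m[:150]=0;m[235:]=0;m[:,:255]=0;m[:,340:]=0
v,u=np.nonzero(m)
for (x,y,h) in((260+97/8,155+500/8,10),(260+487/8,155+500/8,10),(260+160/8,155+85/8,82),(260+450/8,155+85/8,82),(260+108/8,155+372/8,82),(260+512/8,155+372/8,82)):print('br',x,y,onplane(f,x,y,h))
for nm,(u,v),h in(('flask',(218,148),0),('dish',(325,134),5),('stop',(250,263),20),('hend',(207,263),30)):print(nm,onplane(f,u,v,h))
s=grab('side')
for nm,(u,v),h in(('ring',(246,266),6),('stop',(322,219),10),('flask',(191,228),0)):print('side',nm,onplane(s,u,v,h))
print(rel((182,624,231.3,163.7),(459,217.7,60,203.3)))
E
```

```text
top 98 ((583.7900390625, -60.08061218261719), (46.51339340209961, 48.68462371826172), 100.8504409790039)Traceback (most recent call last):
  File "<stdin>", line 3, in <module>
  File "h.py", line 25, in nutfit
    q=cv2.convexHull(max(cs,key=len))[:,0]
                     ~~~^^^^^^^^^^^^
ValueError: max() iterable argument is empty
```

Run:
```python
from h import *
f=grab('top')
for (x,y,h) in((260+97/8,155+500/8,10),(260+487/8,155+500/8,10),(260+160/8,155+85/8,82),(260+450/8,155+85/8,82),(260+108/8,155+372/8,82),(260+512/8,155+372/8,82),(297.7,185.3,57)):print('br',x,y,onplane(f,x,y,h))
for nm,(u,v),h in(('flask',(218,148),0),('dish',(325,134),5),('stop',(250,263),20),('hend',(207,263),30)):print(nm,onplane(f,u,v,h))
s=grab('side')
for nm,(u,v),h in(('ring',(246,266),6),('stop',(322,219),10),('flask',(191,228),0)):print('side',nm,onplane(s,u,v,h))
# nut hex: non-yellow hull in fine upsample
Q,e,m=nutfit(f)
c=f['pixels'][176:198,286:310].astype(int);print((c[...,2]-c[...,0])[::1].tolist())
print(rel((182,624,231.3,163.7),(459,217.7,100,203.3)),rel((182,624,231.3,163.7),(459,217.7,2,203.3)))
```

```text
br 272.125 217.5 [506.7805096    8.41350455  10.        ]
br 320.875 217.5 [ 499.69218672 -123.85348795   10.        ]
br 280.0 165.625 [630.88409594 -17.69950111  82.        ]
br 316.25 165.625 [ 626.03641668 -111.1974251    82.        ]
br 273.5 201.5 [536.8353649    3.54281469  82.        ]
br 324.0 201.5 [ 530.07121755 -123.79861876   82.        ]
br 297.7 185.3 [583.6023637 -63.3245901  57.       ]
flask [715.78628523 149.01817096   0.        ]
dish [ 740.00928097 -156.65769672    5.        ]
stop [389.46988887  73.18351246  20.        ]
hend [394.52127063 184.64079837  30.        ]
side ring [564.66444529 263.30685783   6.        ]
side stop [391.56304383  76.88189319  10.        ]
side flask [716.94303074 134.73558163   0.        ]
[[4, 6, 4, 4, 4, 4, 5, 12, 19, 26, 24, 23, 22, 21, 13, 7, 3, 4, 4, 4, 4, 4, 4, 3], [3, 3, 3, 4, 5, 9, 21, 35, 49, 56, 55, 49, 52, 49, 39, 25, 13, 4, 2, 3, 3, 3, 4, 3], [3, 2, 5, 7, 15, 33, 52, 65, 69, 65, 54, 46, 53, 64, 68, 58, 33, 8, 4, 2, 2, 3, 4, 3], [3, 2, 4, 18, 43, 65, 77, 70, 52, 36, 22, 18, 26, 40, 60, 71, 62, 32, 9, 2, 2, 2, 3, 4], [3, 4, 
[... 978 characters left out ...]
4, 23, 55, 89, 100, 87, 60, 33, 14, 5, 2, 6, 15, 31, 57, 83, 92, 74, 31, 6, 4, 5, 4], [1, 3, 9, 28, 64, 93, 102, 99, 83, 56, 30, 24, 34, 57, 82, 97, 101, 83, 48, 11, 2, 2, 5, 4], [2, 1, 5, 9, 30, 62, 88, 101, 103, 97, 84, 75, 81, 94, 100, 96, 81, 50, 18, 3, 1, 3, 5, 4], [2, 2, 4, 3, 7, 23, 46, 71, 88, 95, 96, 93, 93, 88, 78, 60, 40, 17, 3, 1, 1, 2, 5, 4], [2, 2, 2, 3, 3, 6, 13, 28, 43, 55, 61, 63, 58, 49, 37, 22, 9, 2, 1, 2, 2, 2, 4, 2], [2, 3, 3, 2, 1, 2, 3, 5, 8, 14, 17, 18, 17, 14, 9, 4, 3, 2, 2, 2, 2, 3, 5, 3], [2, 2, 3, 3, 3, 3, 1, 1, 3, 1, 1, 1, 3, 2, 2, 2, 2, 2, 1, 2, 3, 4, 6, 4]]
(array([-37.99, -31.22,  13.13]), np.float64(-39.6)) (array([-37.99, -31.22,  22.93]), np.float64(-39.6))
```

servo_tool(
  motion=[
    {"tx":-0.8,"ty":-0.6,"tz":0.2,"claw":8.54},
    {"tx":-2.5,"ty":-2,"tz":0.8,"claw":8.54},
    {"tx":-5,"ty":-4,"tz":1.5,"claw":8.54},
    {"tx":-7.5,"ty":-6,"tz":2.5,"claw":8.54},
    {"tx":-10,"ty":-8.2,"tz":3.5,"claw":8.54},
    {"tx":-12.5,"ty":-10.2,"tz":4.4,"claw":8.54},
    {"tx":-15,"ty":-12.3,"tz":5.2,"claw":8.54},
    {"tx":-17.5,"ty":-14.4,"tz":6,"claw":8.54},
    {"tx":-20,"ty":-16.4,"tz":7,"claw":8.54},
    {"tx":-22,"ty":-18,"tz":8,"claw":8.54},
  ],
)

```text
invalid input at $.motion[0]: expected keys rx, ry, rz, tx, ty, tz, claw
```

servo_tool(
  motion=[
    {"tx":-2,"ty":-1.7,"tz":0.5,"rz":-4,"claw":8.54},
    {"tx":-4,"ty":-3.4,"tz":1,"rz":-9,"claw":8.54},
    {"tx":-6,"ty":-5,"tz":1.8,"rz":-14,"claw":8.54},
    {"tx":-8,"ty":-6.6,"tz":2.5,"rz":-19,"claw":8.54},
    {"tx":-10,"ty":-8.3,"tz":3.2,"rz":-24,"claw":8.54},
    {"tx":-12,"ty":-10,"tz":4,"rz":-29,"claw":8.54},
    {"tx":-13.5,"ty":-11.2,"tz":4.5,"rz":-33,"claw":8.54},
    {"tx":-15,"ty":-12.4,"tz":5,"rz":-37,"claw":8.54},
    {"tx":-15.8,"ty":-13,"tz":5.1,"rz":-39.6,"claw":8.54},
    {"tx":-16,"ty":-13.2,"tz":5.1,"rz":-39.6,"claw":8.54},
  ],
)

```text
invalid input at $.motion[0]: expected keys rx, ry, rz, tx, ty, tz, claw
```

servo_tool(
  motion=[
    {"rx":0,"ry":0,"rz":0,"tx":-0.8,"ty":-0.6,"tz":0.2,"claw":8.5},
    {"rx":0,"ry":0,"rz":0,"tx":-2.5,"ty":-2,"tz":0.8,"claw":8.5},
    {"rx":0,"ry":0,"rz":0,"tx":-5,"ty":-4,"tz":1.5,"claw":8.5},
    {"rx":0,"ry":0,"rz":0,"tx":-7.5,"ty":-6,"tz":2.5,"claw":8.5},
    {"rx":0,"ry":0,"rz":0,"tx":-10,"ty":-8.2,"tz":3.5,"claw":8.5},
    {"rx":0,"ry":0,"rz":0,"tx":-12.5,"ty":-10.2,"tz":4.4,"claw":8.5},
    {"rx":0,"ry":0,"rz":0,"tx":-15,"ty":-12.3,"tz":5.2,"claw":8.5},
    {"rx":0,"ry":0,"rz":0,"tx":-17.5,"ty":-14.4,"tz":6,"claw":8.5},
    {"rx":0,"ry":0,"rz":0,"tx":-20,"ty":-16.4,"tz":7,"claw":8.5},
    {"rx":0,"ry":0,"rz":0,"tx":-22,"ty":-18,"tz":8,"claw":8.5},
  ],
)

```text
time_s: 1.18
position: [344.8, 386.2, 151.1]
tcp_rot: [0.143, 0.99, -0.0, 0.0]
contact_force: [-0.1, -0.4, -0.3]
grip_width: 84.5
finger_force: 0.0
```

servo_tool(
  motion=[
    {"rx":0,"ry":0,"tx":-2,"ty":-1.7,"tz":0.5,"rz":-4,"claw":8.5},
    {"rx":0,"ry":0,"tx":-4,"ty":-3.4,"tz":1,"rz":-9,"claw":8.5},
    {"rx":0,"ry":0,"tx":-6,"ty":-5,"tz":1.8,"rz":-14,"claw":8.5},
    {"rx":0,"ry":0,"tx":-8,"ty":-6.6,"tz":2.5,"rz":-19,"claw":8.5},
    {"rx":0,"ry":0,"tx":-10,"ty":-8.3,"tz":3.2,"rz":-24,"claw":8.5},
    {"rx":0,"ry":0,"tx":-12,"ty":-10,"tz":4,"rz":-29,"claw":8.5},
    {"rx":0,"ry":0,"tx":-13.5,"ty":-11.2,"tz":4.5,"rz":-33,"claw":8.5},
    {"rx":0,"ry":0,"tx":-15,"ty":-12.4,"tz":5,"rz":-37,"claw":8.5},
    {"rx":0,"ry":0,"tx":-15.8,"ty":-13,"tz":5.1,"rz":-39.6,"claw":8.5},
    {"rx":0,"ry":0,"tx":-16,"ty":-13.2,"tz":5.1,"rz":-39.6,"claw":8.5},
  ],
)

```text
time_s: 2.02
position: [460.6, 214.5, 100.0]
tcp_rot: [-0.2, 0.98, -0.001, -0.0]
contact_force: [-0.2, -1.0, -0.3]
grip_width: 84.8
finger_force: 0.0
```

servo_tool(
  motion=[
    {"rx":0,"ry":0,"rz":0,"tx":0,"ty":0.1,"tz":1,"claw":8.5},
    {"rx":0,"ry":0,"rz":0,"tx":0,"ty":0.3,"tz":2.5,"claw":8},
    {"rx":0,"ry":0,"rz":0,"tx":0,"ty":0.35,"tz":4,"claw":7},
    {"rx":0,"ry":0,"rz":0,"tx":0,"ty":0.35,"tz":5.5,"claw":6},
    {"rx":0,"ry":0,"rz":0,"tx":0,"ty":0.35,"tz":7,"claw":5},
    {"rx":0,"ry":0,"rz":0,"tx":0,"ty":0.35,"tz":8.2,"claw":5},
    {"rx":0,"ry":0,"rz":0,"tx":0,"ty":0.35,"tz":9,"claw":5},
    {"rx":0,"ry":0,"rz":0,"tx":0,"ty":0.35,"tz":9.5,"claw":5},
    {"rx":0,"ry":0,"rz":0,"tx":0,"ty":0.35,"tz":9.7,"claw":5},
    {"rx":0,"ry":0,"rz":0,"tx":0,"ty":0.35,"tz":9.8,"claw":5},
  ],
)

```text
time_s: 2.85
position: [458.1, 221.6, 2.2]
tcp_rot: [-0.202, 0.979, 0.0, 0.0]
contact_force: [0.1, 0.2, -0.3]
grip_width: 50.2
finger_force: 0.0
```

servo_tool(
  motion=[
    {"rx":0,"ry":0,"rz":0,"tx":0,"ty":0,"tz":0,"claw":4},
    {"rx":0,"ry":0,"rz":0,"tx":0,"ty":0,"tz":0,"claw":3},
    {"rx":0,"ry":0,"rz":0,"tx":0,"ty":0,"tz":0,"claw":2.4},
    {"rx":0,"ry":0,"rz":0,"tx":0,"ty":0,"tz":0,"claw":2},
    {"rx":0,"ry":0,"rz":0,"tx":0,"ty":0,"tz":0,"claw":1.6},
    {"rx":0,"ry":0,"rz":0,"tx":0,"ty":0,"tz":0,"claw":1},
    {"rx":0,"ry":0,"rz":0,"tx":0,"ty":0,"tz":0,"claw":0.5},
    {"rx":0,"ry":0,"rz":0,"tx":0,"ty":0,"tz":0,"claw":0.5},
    {"rx":0,"ry":0,"rz":0,"tx":0,"ty":0,"tz":0,"claw":0.5},
    {"rx":0,"ry":0,"rz":0,"tx":0,"ty":0,"tz":0,"claw":0.5},
  ],
)

```text
time_s: 3.68
position: [459.0, 221.0, 3.0]
tcp_rot: [-0.202, 0.979, -0.0, 0.001]
contact_force: [-0.2, -2.3, 5.9]
grip_width: 15.1
finger_force: 59.8
```

servo_tool(
  motion=[
    {"rx":0,"ry":0,"rz":0,"tx":0,"ty":0,"tz":-0.3,"claw":0.5},
    {"rx":0,"ry":0,"rz":0,"tx":0,"ty":0,"tz":-1,"claw":0.5},
    {"rx":0,"ry":0,"rz":0,"tx":0,"ty":0,"tz":-2.3,"claw":0.5},
    {"rx":0,"ry":0,"rz":0,"tx":0,"ty":0,"tz":-4,"claw":0.5},
    {"rx":0,"ry":0,"rz":0,"tx":0,"ty":0,"tz":-6,"claw":0.5},
    {"rx":0,"ry":0,"rz":0,"tx":0,"ty":0,"tz":-8,"claw":0.5},
    {"rx":0,"ry":0,"rz":0,"tx":0,"ty":0,"tz":-10,"claw":0.5},
    {"rx":0,"ry":0,"rz":0,"tx":0,"ty":0,"tz":-11.3,"claw":0.5},
    {"rx":0,"ry":0,"rz":0,"tx":0,"ty":0,"tz":-12,"claw":0.5},
    {"rx":0,"ry":0,"rz":0,"tx":0,"ty":0,"tz":-12.2,"claw":0.5},
  ],
)

```text
time_s: 4.52
position: [458.3, 222.1, 125.6]
tcp_rot: [-0.203, 0.979, 0.001, 0.001]
contact_force: [-0.0, -0.2, -0.9]
grip_width: 15.4
finger_force: 58.9
```

servo_tool(
  motion=[
    {"rx":0,"ry":0,"rz":1,"tx":0.3,"ty":-0.8,"tz":0,"claw":0.5},
    {"rx":0,"ry":0,"rz":2.6,"tx":1,"ty":-2.6,"tz":0,"claw":0.5},
    {"rx":0,"ry":0,"rz":5.2,"tx":2,"ty":-5.2,"tz":0,"claw":0.5},
    {"rx":0,"ry":0,"rz":8.7,"tx":3.3,"ty":-8.5,"tz":0,"claw":0.5},
    {"rx":0,"ry":0,"rz":12.4,"tx":4.7,"ty":-12.1,"tz":0,"claw":0.5},
    {"rx":0,"ry":0,"rz":16,"tx":6.1,"ty":-15.8,"tz":0,"claw":0.5},
    {"rx":0,"ry":0,"rz":19.7,"tx":7.5,"ty":-19.4,"tz":0,"claw":0.5},
    {"rx":0,"ry":0,"rz":23,"tx":8.7,"ty":-22.5,"tz":0,"claw":0.5},
    {"rx":0,"ry":0,"rz":25.3,"tx":9.6,"ty":-24.8,"tz":0,"claw":0.5},
    {"rx":0,"ry":0,"rz":26.3,"tx":10,"ty":-25.8,"tz":0,"claw":0.5},
  ],
)

```text
time_s: 5.35
position: [465.8, -62.0, 123.1]
tcp_rot: [0.032, 0.999, -0.001, -0.002]
contact_force: [0.7, -0.0, -2.6]
grip_width: 14.9
finger_force: 58.8
```

```bash
cat > m.py <<'E'
from h import *
import sys
o=status.get_obs();q=o['tcp_rot'];print('t',o['time_s'],'pos',o['position'].round(1),'toolx',np.degrees(2*np.arctan2(q[1],q[0])).round(2),'rot',q.round(3),'F',o['contact_force'].round(1),'M',o['torque'].round(2),o['grip_width'].round(1))
n=sys.argv[1]
a=grab('top');b=grab('side')
c=cv2.resize(a['pixels'][140:265,225:350],(500,500),interpolation=cv2.INTER_CUBIC)
d=cv2.resize(b['pixels'][100:250,190:340],(500,500),interpolation=cv2.INTER_CUBIC)
cv2.imwrite(f'pics/{n}.png',cv2.resize(np.hstack([c,d]),(800,400)))
np.savez(f'{n}.npz',a=a['range_z'],b=b['range_z'])
E
python3 m.py p1
```

```text
Traceback (most recent call last):
  File "m.py", line 3, in <module>
    o=status.get_obs();q=o['tcp_rot'];print('t',o['time_s'],'pos',o['position'].round(1),'toolx',np.degrees(2*np.arctan2(q[1],q[0])).round(2),'rot',q.round(3),'F',o['contact_force'].round(1),'M',o['torque'].round(2),o['grip_width'].round(1))
                                                                                                                                                                                                                        ^^^^^^^^^^^^^^^^^^^^^
AttributeError: 'float' object has no attribute 'round'
```

```bash
sed -i "s/,o\['grip_width'\].round(1)//" m.py; python3 m.py p1
```

```text
t 5.35 pos [465.8 -62.  123.1] toolx 176.38 rot [ 0.032  0.999 -0.001 -0.002] F [ 0.7 -0.  -2.6] M [-0.06  0.08  0.01]
```

View pics/p1.png

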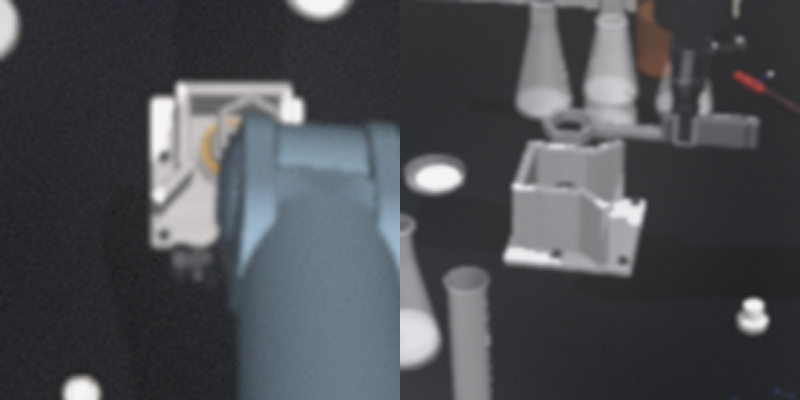

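The top view is partly blocked by the arm (the ring's far edge shows at crop (250,100)). The side view shows the spanner held level, with its ring at crop (568,125), about px (253,147), just above the bracket.

```bash
cat > r.py <<'E'
from h import *
def ringfit(zlo,zhi,zm,save=None):
    f=grab('side');W,r,C=cloud(f)
    x,y,z=np.moveaxis(W,-1,0)
    m=((z>zlo)&(z<zhi)&(x>530)&(x<640)&(y>-130)&(y<0)).astype(np.uint8)
    m=cv2.morphologyEx(m,cv2.MORPH_CLOSE,np.ones((2,2),np.uint8))
    cs,h=cv2.findContours(m,cv2.RETR_CCOMP,cv2.CHAIN_APPROX_NONE)
    for q,hh in zip(cs,h[0]):
        if len(q)<12: continue
        M=cv2.moments(q);u,v=M['m10']/M['m00'],M['m01']/M['m00']
        x0=(u-f['mtx'][0,2])/f['mtx'][0,0];y0=(v-f['mtx'][1,2])/f['mtx'][1,1]
        d=np.array([x0,y0,1])@f['R'];print('hole' if hh[3]>=0 else 'outer',M['m00'],round(u,1),round(v,1),(C+d*(zm-C[2])/d[2]).round(1))
    P=W[m>0];print(len(P),np.nanmedian(P,0).round(1),P.min(0).round(1),P.max(0).round(1))
    # shank/handle direction
    m2=(z>zlo)&(z<zhi+20)&(x>380)&(x<560)&(abs(y+60)<60);P=W[m2]
    for a in range(400,560,20):
        k=(P[:,0]>a)&(P[:,0]<a+20)
        if k.sum()>3: print(a,k.sum(),np.median(P[k],0).round(1),P[k][:,2].max().round(1))
    return f
if __name__=='__main__':
    f=ringfit(108,142,126)
    g=grab('top');K=g['mtx'];C=-g['R'].T@g['t']
    for h,(u,v) in((45,(296.6,185.75)),(57,(297.3,185))):
        d=np.array([(u-K[0,2])/K[0,0],(v-K[1,2])/K[1,1]]);d=d/(1+g['k1']*(d@d));d=np.r_[d,1]@g['R'];print('nut',h,C+d*(h-C[2])/d[2])
E
python3 r.py
```

```text
outer 240.0 256.1 148.6 [572.7 -59.2 126. ]
hole 50.5 254.2 148.3 [577.8 -59.8 126. ]
237 [575.5 -61.3 126. ] [nan nan nan] [nan nan nan]
400 94 [409.7 -48.8 139.9] 152.7
420 91 [430.5 -49.9 139.2] 151.5
440 91 [449.9 -49.8 139.3] 156.4
460 82 [469.8 -40.2 142.6] 159.6
480 72 [488.  -54.1 133.5] 151.5
500 38 [509.8 -57.4 128.6] 132.6
520 37 [530.4 -59.  127.9] 131.8
540 42 [551.7 -58.6 128.6] 134.5
nut 45 [584.47914582 -60.71300134  45.        ]
nut 57 [583.69906103 -61.48315305  57.        ]
```

servo_tool(
  motion=[
    {"rx":0,"ry":0,"rz":0,"tx":-0.3,"ty":0,"tz":0,"claw":0.5},
    {"rx":0,"ry":0,"rz":0,"tx":-0.6,"ty":-0.1,"tz":0.3,"claw":0.5},
    {"rx":0,"ry":0,"rz":0,"tx":-0.6,"ty":-0.1,"tz":1,"claw":0.5},
    {"rx":0,"ry":0,"rz":0,"tx":-0.6,"ty":-0.1,"tz":2,"claw":0.5},
    {"rx":0,"ry":0,"rz":0,"tx":-0.6,"ty":-0.1,"tz":3,"claw":0.5},
    {"rx":0,"ry":0,"rz":0,"tx":-0.6,"ty":-0.1,"tz":4,"claw":0.5},
    {"rx":0,"ry":0,"rz":0,"tx":-0.6,"ty":-0.1,"tz":4.8,"claw":0.5},
    {"rx":0,"ry":0,"rz":0,"tx":-0.6,"ty":-0.1,"tz":5.2,"claw":0.5},
    {"rx":0,"ry":0,"rz":0,"tx":-0.6,"ty":-0.1,"tz":5.2,"claw":0.5},
    {"rx":0,"ry":0,"rz":0,"tx":-0.6,"ty":-0.1,"tz":5.2,"claw":0.5},
  ],
)

```text
time_s: 6.38
position: [474.1, -56.7, 71.9]
tcp_rot: [0.026, 1.0, -0.0, -0.0]
contact_force: [-0.0, -0.2, -1.4]
grip_width: 14.8
finger_force: 58.8
```

```bash
python3 m.py p2; python3 -c "
from r import *
ringfit(55,85,73)"
```

```text
t 6.3833 pos [474.1 -56.7  71.9] toolx 177.02 rot [ 0.026  1.    -0.    -0.   ] F [-0.  -0.2 -1.4] M [-0.03 -0.01 -0.05]
outer 830.0 251.9 166.9 [583.  -51.6  73. ]
hole 38.0 250.0 165.5 [588.7 -58.1  73. ]
871 [582.4 -51.9  74.6] [nan nan nan] [nan nan nan]
400 60 [412.9 -46.3  87.1] 99.8
420 85 [430.  -47.6  89.8] 101.8
440 90 [449.6 -48.4  87.9] 101.4
460 72 [469.7 -39.9  90. ] 104.5
480 79 [491.1 -48.9  88.2] 104.3
500 36 [510.1 -54.   78.8] 96.6
520 69 [533.8 -60.3  76.3] 83.3
540 148 [551.5 -62.6  75.9] 84.1
```

View pics/p2.png

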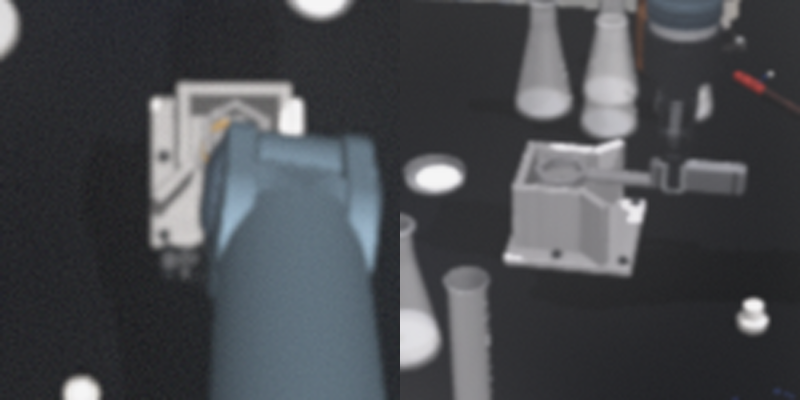

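The top view shows the ring's far corner at crop (238,102), with brass still visible on its left. The side view shows the ring inside the walls, centred near crop (560,170). I'll zoom in for a precise fit.

```bash
cat > z.py <<'E'
from h import *
import sys
def proj(f,X):
    X=np.atleast_2d(X);P=X@f['R'].T+f['t'];s=P[:,:2]/P[:,2:];s=s*(1+f['k1']*(s**2).sum(1,keepdims=True))
    return s*[f['mtx'][0,0],f['mtx'][1,1]]+f['mtx'][:2,2]
if __name__=='__main__':
    n,zb=sys.argv[1],float(sys.argv[2])
    a=grab('top');b=grab('side')
    o=status.get_obs();print(o['position'].round(1),o['tcp_rot'].round(4),o['time_s'])
    A=a['pixels'][160:200,270:320];B=b['pixels'][140:180,225:275]
    A=cv2.convertScaleAbs(A,alpha=1.2);B=cv2.convertScaleAbs(B,alpha=1.4)
    im=[cv2.resize(q,(500,400),interpolation=cv2.INTER_CUBIC) for q in(A,B)]
    cv2.imwrite(f'pics/{n}.png',cv2.resize(np.hstack(im),(800,320)))
    for c in([584,-61,zb+12],[589,-61,zb+12],[584,-66,zb+12]):
        for f,(u0,v0),k in((a,(270,160),0),(b,(225,140),400)):
            p=proj(f,np.array([c,np.add(c,[29.5,-1.5,0])]));print(c,((p+.5-[u0,v0])*8+[k,0]).round(1).tolist())
E
python3 z.py p3 69
```

```text
[475.  -56.6  72.8] [2.590e-02 9.997e-01 1.000e-04 7.000e-04] 6.6333
[584, -61, 81.0] [[227.3, 186.3], [225.3, 97.6]]
[584, -61, 81.0] [[618.8, 184.1], [532.6, 177.0]]
[589, -61, 81.0] [[226.2, 171.2], [224.1, 82.7]]
[589, -61, 81.0] [[604.1, 183.3], [518.0, 176.2]]
[584, -66, 81.0] [[242.8, 185.5], [240.6, 96.8]]
[584, -66, 81.0] [[620.3, 176.4], [534.3, 169.4]]
```

View pics/p3.png

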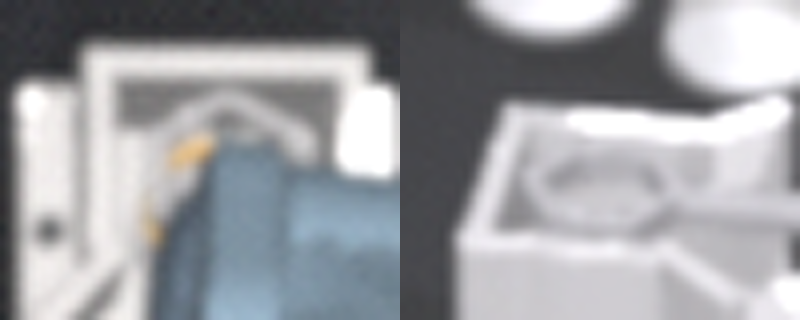

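Ring centre is about (587.2,-62) against the nut at (584,-61). I'll shift 3 mm back and 1 mm left, then lower.

servo_tool(
  motion=[
    {"rx":0,"ry":0,"rz":0,"tx":0.15,"ty":0.05,"tz":0,"claw":0.5},
    {"rx":0,"ry":0,"rz":0,"tx":0.32,"ty":0.1,"tz":0.2,"claw":0.5},
    {"rx":0,"ry":0,"rz":0,"tx":0.32,"ty":0.1,"tz":0.6,"claw":0.5},
    {"rx":0,"ry":0,"rz":0,"tx":0.32,"ty":0.1,"tz":0.9,"claw":0.5},
    {"rx":0,"ry":0,"rz":0,"tx":0.32,"ty":0.1,"tz":1.2,"claw":0.5},
    {"rx":0,"ry":0,"rz":0,"tx":0.32,"ty":0.1,"tz":1.4,"claw":0.5},
    {"rx":0,"ry":0,"rz":0,"tx":0.32,"ty":0.1,"tz":1.6,"claw":0.5},
    {"rx":0,"ry":0,"rz":0,"tx":0.32,"ty":0.1,"tz":1.7,"claw":0.5},
    {"rx":0,"ry":0,"rz":0,"tx":0.32,"ty":0.1,"tz":1.8,"claw":0.5},
    {"rx":0,"ry":0,"rz":0,"tx":0.32,"ty":0.1,"tz":1.8,"claw":0.5},
  ],
)

```text
time_s: 7.47
position: [471.2, -55.4, 54.1]
tcp_rot: [0.026, 1.0, -0.0, -0.0]
contact_force: [-0.2, 0.2, -1.5]
grip_width: 15.0
finger_force: 58.8
```

servo_tool(
  motion=[
    {"rx":0,"ry":0,"rz":0,"tx":0,"ty":0,"tz":0.1,"claw":0.5},
    {"rx":0,"ry":0,"rz":0,"tx":0,"ty":0,"tz":0.2,"claw":0.5},
    {"rx":0,"ry":0,"rz":0,"tx":0,"ty":0,"tz":0.3,"claw":0.5},
    {"rx":0,"ry":0,"rz":0,"tx":0,"ty":0,"tz":0.4,"claw":0.5},
    {"rx":0,"ry":0,"rz":0,"tx":0,"ty":0,"tz":0.4,"claw":0.5},
    {"rx":0,"ry":0,"rz":0,"tx":0,"ty":0,"tz":0.4,"claw":0.5},
    {"rx":0,"ry":0,"rz":0,"tx":0,"ty":0,"tz":0.4,"claw":0.5},
    {"rx":0,"ry":0,"rz":0,"tx":0,"ty":0,"tz":0.4,"claw":0.5},
    {"rx":0,"ry":0,"rz":0,"tx":0,"ty":0,"tz":0.4,"claw":0.5},
    {"rx":0,"ry":0,"rz":0,"tx":0,"ty":0,"tz":0.4,"claw":0.5},
  ],
)

```text
time_s: 8.3
position: [471.3, -55.4, 50.3]
tcp_rot: [0.026, 1.0, 0.0, 0.0]
contact_force: [-0.5, 0.2, -2.1]
grip_width: 15.3
finger_force: 58.8
```

servo_tool(
  motion=[
    {"rx":0,"ry":0,"rz":0,"tx":0,"ty":0,"tz":0.1,"claw":0.5},
    {"rx":0,"ry":0,"rz":0,"tx":0,"ty":0,"tz":0.2,"claw":0.5},
    {"rx":0,"ry":0,"rz":1,"tx":0,"ty":0.2,"tz":0.2,"claw":0.5},
    {"rx":0,"ry":0,"rz":2,"tx":-0.01,"ty":0.4,"tz":0.2,"claw":0.5},
    {"rx":0,"ry":0,"rz":3,"tx":-0.02,"ty":0.6,"tz":0.2,"claw":0.5},
    {"rx":0,"ry":0,"rz":4,"tx":-0.03,"ty":0.8,"tz":0.2,"claw":0.5},
    {"rx":0,"ry":0,"rz":5,"tx":-0.04,"ty":1.0,"tz":0.2,"claw":0.5},
    {"rx":0,"ry":0,"rz":6,"tx":-0.06,"ty":1.2,"tz":0.2,"claw":0.5},
    {"rx":0,"ry":0,"rz":7,"tx":-0.09,"ty":1.4,"tz":0.2,"claw":0.5},
    {"rx":0,"ry":0,"rz":8,"tx":-0.11,"ty":1.59,"tz":0.2,"claw":0.5},
  ],
)

```text
time_s: 9.13
position: [472.9, -39.6, 48.2]
tcp_rot: [0.096, 0.995, -0.0, -0.0]
contact_force: [-1.6, -0.9, -1.6]
grip_width: 15.3
finger_force: 58.9
```

```bash
cat > s.py <<'E'
from h import *
o=status.get_obs();q=o['tcp_rot'];print('t',o['time_s'],'pos',o['position'].round(1),'yaw',(np.degrees(2*np.arctan2(q[1],q[0]))-180).round(2),'F',o['contact_force'].round(2),'M',o['torque'].round(2))
E
python3 s.py
```

```text
t 9.1333 pos [472.9 -39.6  48.2] yaw -11.07 F [-1.62 -0.91 -1.55] M [-0.29  0.12 -0.04]
```

servo_tool(
  motion=[
    {"rx":0,"ry":0,"rz":2,"tx":-0.01,"ty":0.4,"tz":0,"claw":0.5},
    {"rx":0,"ry":0,"rz":5,"tx":-0.04,"ty":1.0,"tz":0,"claw":0.5},
    {"rx":0,"ry":0,"rz":8,"tx":-0.11,"ty":1.59,"tz":0,"claw":0.5},
    {"rx":0,"ry":0,"rz":12,"tx":-0.25,"ty":2.38,"tz":0,"claw":0.5},
    {"rx":0,"ry":0,"rz":16,"tx":-0.44,"ty":3.15,"tz":0,"claw":0.5},
    {"rx":0,"ry":0,"rz":20,"tx":-0.69,"ty":3.91,"tz":0,"claw":0.5},
    {"rx":0,"ry":0,"rz":23,"tx":-0.91,"ty":4.47,"tz":0,"claw":0.5},
    {"rx":0,"ry":0,"rz":26,"tx":-1.16,"ty":5.01,"tz":0,"claw":0.5},
    {"rx":0,"ry":0,"rz":28,"tx":-1.34,"ty":5.37,"tz":0,"claw":0.5},
    {"rx":0,"ry":0,"rz":28,"tx":-1.34,"ty":5.37,"tz":0,"claw":0.5},
  ],
)

```text
time_s: 9.97
position: [496.8, 10.8, 48.2]
tcp_rot: [0.334, 0.943, -0.0, 0.0]
contact_force: [-0.7, -1.8, -1.1]
grip_width: 14.5
finger_force: 58.9
```

```bash
python3 s.py; python3 z.py p4 45
```

```text
t 9.9667 pos [496.8  10.8  48.2] yaw -39.01 F [-0.68 -1.82 -1.07] M [-0.36  0.05 -0.14]
[496.6  10.5  48.2] [ 3.332e-01  9.428e-01 -1.000e-04  1.000e-04] 10.0667
[584, -61, 57.0] [[220.9, 203.2], [218.9, 116.2]]
[584, -61, 57.0] [[618.5, 244.2], [533.2, 237.0]]
[589, -61, 57.0] [[219.8, 188.4], [217.8, 101.6]]
[589, -61, 57.0] [[604.0, 243.4], [518.7, 236.2]]
[584, -66, 57.0] [[236.0, 202.4], [234.0, 115.5]]
[584, -66, 57.0] [[620.0, 236.5], [534.9, 229.3]]
```

View pics/p4.png

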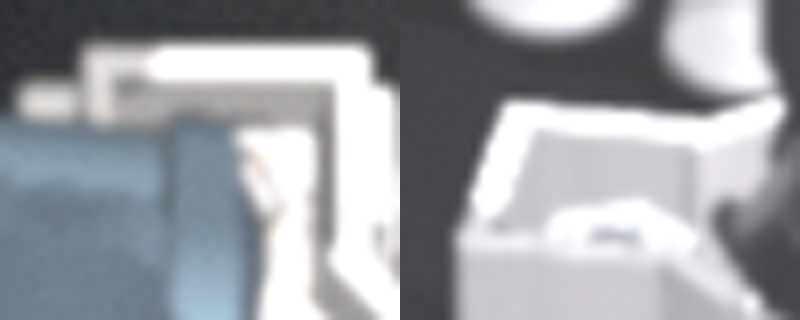

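Spanner is seated, the drive is free (about 2 N), and yaw is -39. Next: lift, swing back 65°, reseat.

servo_tool(
  motion=[
    {"rx":0,"ry":0,"rz":0,"tx":0,"ty":0,"tz":-0.4,"claw":0.5},
    {"rx":0,"ry":0,"rz":0,"tx":0,"ty":0,"tz":-1,"claw":0.5},
    {"rx":0,"ry":0,"rz":0,"tx":0,"ty":0,"tz":-1.7,"claw":0.5},
    {"rx":0,"ry":0,"rz":0,"tx":0,"ty":0,"tz":-2.2,"claw":0.5},
    {"rx":0,"ry":0,"rz":-6,"tx":-0.06,"ty":-1.19,"tz":-2.4,"claw":0.5},
    {"rx":0,"ry":0,"rz":-12,"tx":-0.25,"ty":-2.38,"tz":-2.4,"claw":0.5},
    {"rx":0,"ry":0,"rz":-18,"tx":-0.56,"ty":-3.53,"tz":-2.4,"claw":0.5},
    {"rx":0,"ry":0,"rz":-24,"tx":-0.99,"ty":-4.65,"tz":-2.4,"claw":0.5},
    {"rx":0,"ry":0,"rz":-30,"tx":-1.53,"ty":-5.72,"tz":-2.4,"claw":0.5},
    {"rx":0,"ry":0,"rz":-36,"tx":-2.18,"ty":-6.72,"tz":-2.4,"claw":0.5},
  ],
)

```text
time_s: 10.9
position: [470.8, -55.4, 72.9]
tcp_rot: [0.023, 1.0, 0.0, 0.0]
contact_force: [-0.9, 0.4, -1.8]
grip_width: 14.9
finger_force: 58.9
```

servo_tool(
  motion=[
    {"rx":0,"ry":0,"rz":-6,"tx":-0.06,"ty":-1.19,"tz":0,"claw":0.5},
    {"rx":0,"ry":0,"rz":-12,"tx":-0.25,"ty":-2.38,"tz":0,"claw":0.5},
    {"rx":0,"ry":0,"rz":-18,"tx":-0.56,"ty":-3.53,"tz":0,"claw":0.5},
    {"rx":0,"ry":0,"rz":-24,"tx":-0.99,"ty":-4.65,"tz":0,"claw":0.5},
    {"rx":0,"ry":0,"rz":-28,"tx":-1.34,"ty":-5.37,"tz":0,"claw":0.5},
    {"rx":0,"ry":0,"rz":-29,"tx":-1.43,"ty":-5.54,"tz":0,"claw":0.5},
    {"rx":0,"ry":0,"rz":-29,"tx":-1.43,"ty":-5.54,"tz":0,"claw":0.5},
    {"rx":0,"ry":0,"rz":-29,"tx":-1.43,"ty":-5.54,"tz":0.3,"claw":0.5},
    {"rx":0,"ry":0,"rz":-29,"tx":-1.43,"ty":-5.54,"tz":0.7,"claw":0.5},
    {"rx":0,"ry":0,"rz":-29,"tx":-1.43,"ty":-5.54,"tz":1,"claw":0.5},
  ],
)

```text
time_s: 11.73
position: [482.2, -110.3, 61.8]
tcp_rot: [-0.226, 0.974, 0.0, -0.0]
contact_force: [-0.5, -0.4, -0.8]
grip_width: 14.9
finger_force: 58.8
```

```bash
python3 s.py
```

```text
t 11.7333 pos [ 482.2 -110.3   61.8] yaw 26.09 F [-0.45 -0.36 -0.83] M [-0.02  0.09  0.03]
```

servo_tool(
  motion=[
    {"rx":0,"ry":0,"rz":0,"tx":0,"ty":-0.05,"tz":0.2,"claw":0.5},
    {"rx":0,"ry":0,"rz":0,"tx":0,"ty":-0.1,"tz":0.4,"claw":0.5},
    {"rx":0,"ry":0,"rz":0,"tx":0,"ty":-0.1,"tz":0.6,"claw":0.5},
    {"rx":0,"ry":0,"rz":0,"tx":0,"ty":-0.1,"tz":0.8,"claw":0.5},
    {"rx":0,"ry":0,"rz":0,"tx":0,"ty":-0.1,"tz":1,"claw":0.5},
    {"rx":0,"ry":0,"rz":0,"tx":0,"ty":-0.1,"tz":1.1,"claw":0.5},
    {"rx":0,"ry":0,"rz":0,"tx":0,"ty":-0.1,"tz":1.2,"claw":0.5},
    {"rx":0,"ry":0,"rz":0,"tx":0,"ty":-0.1,"tz":1.3,"claw":0.5},
    {"rx":0,"ry":0,"rz":0,"tx":0,"ty":-0.1,"tz":1.4,"claw":0.5},
    {"rx":0,"ry":0,"rz":0,"tx":0,"ty":-0.1,"tz":1.4,"claw":0.5},
  ],
)

```text
time_s: 12.57
position: [482.9, -112.3, 48.2]
tcp_rot: [-0.225, 0.974, 0.0, -0.0]
contact_force: [-1.4, 0.4, -1.4]
grip_width: 15.2
finger_force: 59.0
```

```bash
python3 s.py
```

```text
t 12.5667 pos [ 482.9 -112.3   48.2] yaw 26.04 F [-1.44  0.4  -1.37] M [0.05 0.17 0.07]
```

servo_tool(
  motion=[
    {"rx":0,"ry":0,"rz":2,"tx":-0.01,"ty":0.4,"tz":0,"claw":0.5},
    {"rx":0,"ry":0,"rz":5,"tx":-0.04,"ty":1.0,"tz":0,"claw":0.5},
    {"rx":0,"ry":0,"rz":8,"tx":-0.11,"ty":1.59,"tz":0,"claw":0.5},
    {"rx":0,"ry":0,"rz":12,"tx":-0.25,"ty":2.38,"tz":0,"claw":0.5},
    {"rx":0,"ry":0,"rz":16,"tx":-0.44,"ty":3.15,"tz":0,"claw":0.5},
    {"rx":0,"ry":0,"rz":20,"tx":-0.69,"ty":3.91,"tz":0,"claw":0.5},
    {"rx":0,"ry":0,"rz":24,"tx":-0.99,"ty":4.65,"tz":0,"claw":0.5},
    {"rx":0,"ry":0,"rz":28,"tx":-1.34,"ty":5.37,"tz":0,"claw":0.5},
    {"rx":0,"ry":0,"rz":32,"tx":-1.74,"ty":6.06,"tz":0,"claw":0.5},
    {"rx":0,"ry":0,"rz":35,"tx":-2.07,"ty":6.56,"tz":0,"claw":0.5},
  ],
)

```text
time_s: 13.4
position: [472.2, -43.7, 48.2]
tcp_rot: [0.079, 0.997, -0.0, -0.001]
contact_force: [-2.0, 0.1, 0.4]
grip_width: 15.3
finger_force: 59.0
```

servo_tool(
  motion=[
    {"rx":0,"ry":0,"rz":1,"tx":0,"ty":0.2,"tz":0,"claw":0.5},
    {"rx":0,"ry":0,"rz":2,"tx":-0.01,"ty":0.4,"tz":0,"claw":0.5},
    {"rx":0,"ry":0,"rz":3,"tx":-0.02,"ty":0.6,"tz":0,"claw":0.5},
    {"rx":0,"ry":0,"rz":4,"tx":-0.03,"ty":0.8,"tz":0,"claw":0.5},
    {"rx":0,"ry":0,"rz":5,"tx":-0.04,"ty":1.0,"tz":0,"claw":0.5},
    {"rx":0,"ry":0,"rz":6,"tx":-0.06,"ty":1.19,"tz":0,"claw":0.5},
    {"rx":0,"ry":0,"rz":7,"tx":-0.09,"ty":1.39,"tz":0,"claw":0.5},
    {"rx":0,"ry":0,"rz":8,"tx":-0.11,"ty":1.59,"tz":0,"claw":0.5},
    {"rx":0,"ry":0,"rz":9,"tx":-0.14,"ty":1.79,"tz":0,"claw":0.5},
    {"rx":0,"ry":0,"rz":10,"tx":-0.17,"ty":1.98,"tz":0,"claw":0.5},
  ],
)

```text
time_s: 14.23
position: [477.2, -24.6, 48.1]
tcp_rot: [0.165, 0.986, 0.0, -0.001]
contact_force: [-4.3, 2.3, 0.1]
grip_width: 14.9
finger_force: 59.2
```

```bash
python3 s.py
```

```text
t 14.2333 pos [477.2 -24.6  48.1] yaw -19.05 F [-4.28  2.27  0.15] M [0.12 0.78 0.13]
```

servo_tool(
  motion=[
    {"rx":0,"ry":0,"rz":0.5,"tx":0.05,"ty":0.1,"tz":0,"claw":0.5},
    {"rx":0,"ry":0,"rz":1,"tx":0.05,"ty":0.2,"tz":0,"claw":0.5},
    {"rx":0,"ry":0,"rz":1.5,"tx":0.05,"ty":0.3,"tz":0,"claw":0.5},
    {"rx":0,"ry":0,"rz":2,"tx":0.04,"ty":0.4,"tz":0,"claw":0.5},
    {"rx":0,"ry":0,"rz":2.5,"tx":0.04,"ty":0.5,"tz":0,"claw":0.5},
    {"rx":0,"ry":0,"rz":3,"tx":0.03,"ty":0.6,"tz":0,"claw":0.5},
    {"rx":0,"ry":0,"rz":3.5,"tx":0.03,"ty":0.7,"tz":0,"claw":0.5},
    {"rx":0,"ry":0,"rz":4,"tx":0.02,"ty":0.8,"tz":0,"claw":0.5},
    {"rx":0,"ry":0,"rz":4,"tx":0.02,"ty":0.8,"tz":0,"claw":0.5},
    {"rx":0,"ry":0,"rz":4,"tx":0.02,"ty":0.8,"tz":0,"claw":0.5},
  ],
)

```text
time_s: 15.07
position: [480.1, -17.2, 48.3]
tcp_rot: [0.199, 0.98, 0.0, -0.0]
contact_force: [-3.4, 1.8, -1.1]
grip_width: 15.3
finger_force: 58.9
```

```bash
python3 s.py
```

```text
t 15.0667 pos [480.1 -17.2  48.3] yaw -22.96 F [-3.45  1.81 -1.1 ] M [0.22 0.67 0.11]
```

servo_tool(
  motion=[
    {"rx":0,"ry":0,"rz":0.5,"tx":0,"ty":0.1,"tz":0,"claw":0.5},
    {"rx":0,"ry":0,"rz":1,"tx":0,"ty":0.2,"tz":0,"claw":0.5},
    {"rx":0,"ry":0,"rz":1.5,"tx":0,"ty":0.3,"tz":0,"claw":0.5},
    {"rx":0,"ry":0,"rz":2,"tx":0,"ty":0.4,"tz":0,"claw":0.5},
    {"rx":0,"ry":0,"rz":2.5,"tx":-0.01,"ty":0.5,"tz":0,"claw":0.5},
    {"rx":0,"ry":0,"rz":3,"tx":-0.02,"ty":0.6,"tz":0,"claw":0.5},
    {"rx":0,"ry":0,"rz":3.5,"tx":-0.02,"ty":0.7,"tz":0,"claw":0.5},
    {"rx":0,"ry":0,"rz":4,"tx":-0.03,"ty":0.8,"tz":0,"claw":0.5},
    {"rx":0,"ry":0,"rz":4,"tx":-0.03,"ty":0.8,"tz":0,"claw":0.5},
    {"rx":0,"ry":0,"rz":4,"tx":-0.03,"ty":0.8,"tz":0,"claw":0.5},
  ],
)

```text
time_s: 15.9
position: [483.5, -9.9, 48.3]
tcp_rot: [0.233, 0.972, 0.0, -0.0]
contact_force: [-2.3, 1.4, -0.4]
grip_width: 15.6
finger_force: 58.9
```

```bash
python3 s.py
```

```text
t 15.9 pos [483.5  -9.9  48.3] yaw -26.96 F [-2.33  1.4  -0.42] M [0.35 0.67 0.06]
```

servo_tool(
  motion=[
    {"rx":0,"ry":0,"rz":0.5,"tx":0,"ty":0.1,"tz":0,"claw":0.5},
    {"rx":0,"ry":0,"rz":1,"tx":0,"ty":0.2,"tz":0,"claw":0.5},
    {"rx":0,"ry":0,"rz":1.5,"tx":0,"ty":0.3,"tz":0,"claw":0.5},
    {"rx":0,"ry":0,"rz":2,"tx":0,"ty":0.4,"tz":0,"claw":0.5},
    {"rx":0,"ry":0,"rz":2.5,"tx":-0.01,"ty":0.5,"tz":0,"claw":0.5},
    {"rx":0,"ry":0,"rz":3,"tx":-0.02,"ty":0.6,"tz":0,"claw":0.5},
    {"rx":0,"ry":0,"rz":3.5,"tx":-0.02,"ty":0.7,"tz":0,"claw":0.5},
    {"rx":0,"ry":0,"rz":4,"tx":-0.03,"ty":0.8,"tz":0,"claw":0.5},
    {"rx":0,"ry":0,"rz":4,"tx":-0.03,"ty":0.8,"tz":0,"claw":0.5},
    {"rx":0,"ry":0,"rz":4,"tx":-0.03,"ty":0.8,"tz":0,"claw":0.5},
  ],
)

```text
time_s: 16.73
position: [487.4, -2.9, 48.3]
tcp_rot: [0.267, 0.964, 0.0, -0.0]
contact_force: [-3.4, 2.2, -0.6]
grip_width: 15.4
finger_force: 58.9
```

```bash
python3 s.py
```

```text
t 16.7333 pos [487.4  -2.9  48.3] yaw -30.96 F [-3.41  2.23 -0.6 ] M [0.36 0.7  0.05]
```

servo_tool(
  motion=[
    {"rx":0,"ry":0,"rz":0.5,"tx":0,"ty":0.1,"tz":0,"claw":0.5},
    {"rx":0,"ry":0,"rz":1,"tx":0,"ty":0.2,"tz":0,"claw":0.5},
    {"rx":0,"ry":0,"rz":1.5,"tx":0,"ty":0.3,"tz":0,"claw":0.5},
    {"rx":0,"ry":0,"rz":2,"tx":0,"ty":0.4,"tz":0,"claw":0.5},
    {"rx":0,"ry":0,"rz":2.5,"tx":-0.01,"ty":0.5,"tz":0,"claw":0.5},
    {"rx":0,"ry":0,"rz":3,"tx":-0.02,"ty":0.6,"tz":0,"claw":0.5},
    {"rx":0,"ry":0,"rz":3.5,"tx":-0.02,"ty":0.7,"tz":0,"claw":0.5},
    {"rx":0,"ry":0,"rz":4,"tx":-0.03,"ty":0.8,"tz":0,"claw":0.5},
    {"rx":0,"ry":0,"rz":4,"tx":-0.03,"ty":0.8,"tz":0,"claw":0.5},
    {"rx":0,"ry":0,"rz":4,"tx":-0.03,"ty":0.8,"tz":0,"claw":0.5},
  ],
)

```text
time_s: 17.57
position: [491.8, 3.8, 48.3]
tcp_rot: [0.3, 0.954, 0.0, 0.0]
contact_force: [-2.3, 2.2, -0.7]
grip_width: 15.2
finger_force: 58.9
```

```bash
python3 s.py
```

```text
t 17.5667 pos [491.8   3.8  48.3] yaw -34.96 F [-2.31  2.18 -0.72] M [0.48 0.69 0.  ]
```

servo_tool(
  motion=[
    {"rx":0,"ry":0,"rz":0.5,"tx":0,"ty":0.1,"tz":0,"claw":0.5},
    {"rx":0,"ry":0,"rz":1,"tx":0,"ty":0.2,"tz":0,"claw":0.5},
    {"rx":0,"ry":0,"rz":1.5,"tx":0,"ty":0.3,"tz":0,"claw":0.5},
    {"rx":0,"ry":0,"rz":2,"tx":0,"ty":0.4,"tz":0,"claw":0.5},
    {"rx":0,"ry":0,"rz":2.5,"tx":-0.01,"ty":0.5,"tz":0,"claw":0.5},
    {"rx":0,"ry":0,"rz":3,"tx":-0.02,"ty":0.6,"tz":0,"claw":0.5},
    {"rx":0,"ry":0,"rz":3.5,"tx":-0.02,"ty":0.7,"tz":0,"claw":0.5},
    {"rx":0,"ry":0,"rz":4,"tx":-0.03,"ty":0.8,"tz":0,"claw":0.5},
    {"rx":0,"ry":0,"rz":4,"tx":-0.03,"ty":0.8,"tz":0,"claw":0.5},
    {"rx":0,"ry":0,"rz":4,"tx":-0.03,"ty":0.8,"tz":0,"claw":0.5},
  ],
)

```text
time_s: 18.4
position: [496.7, 10.2, 48.3]
tcp_rot: [0.334, 0.943, 0.0, 0.0]
contact_force: [-4.2, 2.3, -1.1]
grip_width: 14.9
finger_force: 58.9
```

```bash
python3 s.py
```

```text
t 18.4 pos [496.7  10.2  48.3] yaw -38.96 F [-4.15  2.26 -1.12] M [0.52 0.68 0.06]
```

No bite yet after about 91° of nut turning. Reseating for a third stroke.

servo_tool(
  motion=[
    {"rx":0,"ry":0,"rz":-1,"tx":0,"ty":-0.2,"tz":-0.4,"claw":0.5},
    {"rx":0,"ry":0,"rz":-2,"tx":0,"ty":-0.4,"tz":-1,"claw":0.5},
    {"rx":0,"ry":0,"rz":-2,"tx":0,"ty":-0.4,"tz":-1.7,"claw":0.5},
    {"rx":0,"ry":0,"rz":-2,"tx":0,"ty":-0.4,"tz":-2.2,"claw":0.5},
    {"rx":0,"ry":0,"rz":-6,"tx":-0.06,"ty":-1.19,"tz":-2.4,"claw":0.5},
    {"rx":0,"ry":0,"rz":-12,"tx":-0.25,"ty":-2.38,"tz":-2.4,"claw":0.5},
    {"rx":0,"ry":0,"rz":-18,"tx":-0.56,"ty":-3.53,"tz":-2.4,"claw":0.5},
    {"rx":0,"ry":0,"rz":-24,"tx":-0.99,"ty":-4.65,"tz":-2.4,"claw":0.5},
    {"rx":0,"ry":0,"rz":-30,"tx":-1.53,"ty":-5.72,"tz":-2.4,"claw":0.5},
    {"rx":0,"ry":0,"rz":-36,"tx":-2.18,"ty":-6.72,"tz":-2.4,"claw":0.5},
  ],
)

```text
time_s: 19.23
position: [472.2, -57.2, 73.4]
tcp_rot: [0.024, 1.0, -0.0, 0.002]
contact_force: [0.9, -0.2, -1.0]
grip_width: 15.3
finger_force: 58.9
```

servo_tool(
  motion=[
    {"rx":0,"ry":0,"rz":-6,"tx":-0.06,"ty":-1.19,"tz":0,"claw":0.5},
    {"rx":0,"ry":0,"rz":-12,"tx":-0.25,"ty":-2.38,"tz":0,"claw":0.5},
    {"rx":0,"ry":0,"rz":-18,"tx":-0.56,"ty":-3.53,"tz":0,"claw":0.5},
    {"rx":0,"ry":0,"rz":-24,"tx":-0.99,"ty":-4.65,"tz":0,"claw":0.5},
    {"rx":0,"ry":0,"rz":-28,"tx":-1.34,"ty":-5.37,"tz":0,"claw":0.5},
    {"rx":0,"ry":0,"rz":-29,"tx":-1.43,"ty":-5.54,"tz":0,"claw":0.5},
    {"rx":0,"ry":0,"rz":-29,"tx":-1.43,"ty":-5.54,"tz":0,"claw":0.5},
    {"rx":0,"ry":0,"rz":-29,"tx":-1.43,"ty":-5.54,"tz":0,"claw":0.5},
    {"rx":0,"ry":0,"rz":-29,"tx":-1.43,"ty":-5.54,"tz":0,"claw":0.5},
    {"rx":0,"ry":0,"rz":-29,"tx":-1.43,"ty":-5.54,"tz":0,"claw":0.5},
  ],
)

```text
time_s: 20.07
position: [482.6, -111.2, 72.3]
tcp_rot: [-0.226, 0.974, 0.0, -0.0]
contact_force: [-1.0, 0.7, -2.1]
grip_width: 15.2
finger_force: 58.8
```

```bash
python3 s.py; python3 z.py p5 69
```

```text
t 20.0667 pos [ 482.6 -111.2   72.3] yaw 26.07 F [-0.96  0.69 -2.07] M [ 0.02  0.11 -0.01]
[ 482.6 -111.3   72.2] [-2.257e-01  9.742e-01  1.000e-04 -1.000e-04] 20.1667
[584, -61, 81.0] [[227.3, 186.3], [225.3, 97.6]]
[584, -61, 81.0] [[618.8, 184.1], [532.6, 177.0]]
[589, -61, 81.0] [[226.2, 171.2], [224.1, 82.7]]
[589, -61, 81.0] [[604.1, 183.3], [518.0, 176.2]]
[584, -66, 81.0] [[242.8, 185.5], [240.6, 96.8]]
[584, -66, 81.0] [[620.3, 176.4], [534.3, 169.4]]
```

View pics/p5.png

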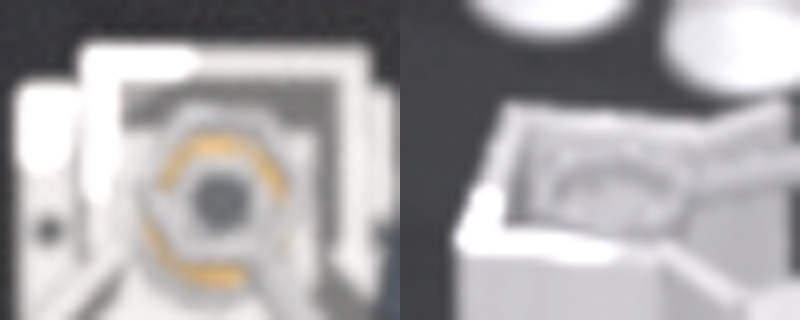

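Zoomed view: nut hole at (220,202), matching the predicted nut centre, and the ring is concentric above it. Lowering.

servo_tool(
  motion=[
    {"rx":0,"ry":0,"rz":0,"tx":0,"ty":-0.05,"tz":0.4,"claw":0.5},
    {"rx":0,"ry":0,"rz":0,"tx":0,"ty":-0.1,"tz":0.9,"claw":0.5},
    {"rx":0,"ry":0,"rz":0,"tx":0,"ty":-0.1,"tz":1.2,"claw":0.5},
    {"rx":0,"ry":0,"rz":0,"tx":0,"ty":-0.1,"tz":1.5,"claw":0.5},
    {"rx":0,"ry":0,"rz":0,"tx":0,"ty":-0.1,"tz":1.7,"claw":0.5},
    {"rx":0,"ry":0,"rz":0,"tx":0,"ty":-0.1,"tz":1.9,"claw":0.5},
    {"rx":0,"ry":0,"rz":0,"tx":0,"ty":-0.1,"tz":2.1,"claw":0.5},
    {"rx":0,"ry":0,"rz":0,"tx":0,"ty":-0.1,"tz":2.3,"claw":0.5},
    {"rx":0,"ry":0,"rz":0,"tx":0,"ty":-0.1,"tz":2.4,"claw":0.5},
    {"rx":0,"ry":0,"rz":0,"tx":0,"ty":-0.1,"tz":2.4,"claw":0.5},
  ],
)

```text
time_s: 21.0
position: [482.8, -112.9, 48.1]
tcp_rot: [-0.225, 0.974, 0.0, -0.0]
contact_force: [-1.9, 0.2, -0.7]
grip_width: 14.9
finger_force: 59.1
```

```bash
python3 s.py
```

```text
t 21.0 pos [ 482.8 -112.9   48.1] yaw 26.05 F [-1.9   0.15 -0.69] M [0.08 0.26 0.12]
```

servo_tool(
  motion=[
    {"rx":0,"ry":0,"rz":0.5,"tx":0,"ty":0.1,"tz":0,"claw":0.5},
    {"rx":0,"ry":0,"rz":1,"tx":0,"ty":0.2,"tz":0,"claw":0.5},
    {"rx":0,"ry":0,"rz":1.5,"tx":0,"ty":0.3,"tz":0,"claw":0.5},
    {"rx":0,"ry":0,"rz":2,"tx":0,"ty":0.4,"tz":0,"claw":0.5},
    {"rx":0,"ry":0,"rz":2.5,"tx":-0.01,"ty":0.5,"tz":0,"claw":0.5},
    {"rx":0,"ry":0,"rz":3,"tx":-0.02,"ty":0.6,"tz":0,"claw":0.5},
    {"rx":0,"ry":0,"rz":3.5,"tx":-0.02,"ty":0.7,"tz":0,"claw":0.5},
    {"rx":0,"ry":0,"rz":4,"tx":-0.03,"ty":0.8,"tz":0,"claw":0.5},
    {"rx":0,"ry":0,"rz":4,"tx":-0.03,"ty":0.8,"tz":0,"claw":0.5},
    {"rx":0,"ry":0,"rz":4,"tx":-0.03,"ty":0.8,"tz":0,"claw":0.5},
  ],
)

```text
time_s: 21.83
position: [479.3, -105.4, 48.1]
tcp_rot: [-0.191, 0.982, 0.0, -0.001]
contact_force: [-3.6, 1.0, -1.1]
grip_width: 15.0
finger_force: 59.1
```

```bash
python3 s.py
```

```text
t 21.8333 pos [ 479.3 -105.4   48.1] yaw 22.05 F [-3.59  1.01 -1.06] M [0.15 0.69 0.24]
```

servo_tool(
  motion=[
    {"rx":0,"ry":0,"rz":0.5,"tx":0.05,"ty":0.1,"tz":0,"claw":0.5},
    {"rx":0,"ry":0,"rz":1,"tx":0.05,"ty":0.2,"tz":0,"claw":0.5},
    {"rx":0,"ry":0,"rz":1.5,"tx":0.05,"ty":0.3,"tz":0,"claw":0.5},
    {"rx":0,"ry":0,"rz":2,"tx":0.04,"ty":0.4,"tz":0,"claw":0.5},
    {"rx":0,"ry":0,"rz":2.5,"tx":0.04,"ty":0.5,"tz":0,"claw":0.5},
    {"rx":0,"ry":0,"rz":3,"tx":0.03,"ty":0.6,"tz":0,"claw":0.5},
    {"rx":0,"ry":0,"rz":3,"tx":0.03,"ty":0.6,"tz":0,"claw":0.5},
    {"rx":0,"ry":0,"rz":3,"tx":0.03,"ty":0.6,"tz":0,"claw":0.5},
    {"rx":0,"ry":0,"rz":3,"tx":0.03,"ty":0.6,"tz":0,"claw":0.5},
    {"rx":0,"ry":0,"rz":3,"tx":0.03,"ty":0.6,"tz":0,"claw":0.5},
  ],
)

```text
time_s: 22.67
position: [477.1, -100.0, 48.2]
tcp_rot: [-0.165, 0.986, 0.0, -0.0]
contact_force: [-3.4, 1.1, -0.7]
grip_width: 14.9
finger_force: 59.0
```

```bash
python3 s.py
```

```text
t 22.6667 pos [ 477.1 -100.    48.2] yaw 19.05 F [-3.4   1.1  -0.75] M [0.22 0.71 0.44]
```

servo_tool(
  motion=[
    {"rx":0,"ry":0,"rz":0.5,"tx":0,"ty":0.1,"tz":0,"claw":0.5},
    {"rx":0,"ry":0,"rz":1,"tx":0,"ty":0.2,"tz":0,"claw":0.5},
    {"rx":0,"ry":0,"rz":1.5,"tx":0,"ty":0.3,"tz":0,"claw":0.5},
    {"rx":0,"ry":0,"rz":2,"tx":0,"ty":0.4,"tz":0,"claw":0.5},
    {"rx":0,"ry":0,"rz":2.5,"tx":-0.01,"ty":0.5,"tz":0,"claw":0.5},
    {"rx":0,"ry":0,"rz":3,"tx":-0.02,"ty":0.6,"tz":0,"claw":0.5},
    {"rx":0,"ry":0,"rz":3,"tx":-0.02,"ty":0.6,"tz":0,"claw":0.5},
    {"rx":0,"ry":0,"rz":3,"tx":-0.02,"ty":0.6,"tz":0,"claw":0.5},
    {"rx":0,"ry":0,"rz":3,"tx":-0.02,"ty":0.6,"tz":0,"claw":0.5},
    {"rx":0,"ry":0,"rz":3,"tx":-0.02,"ty":0.6,"tz":0,"claw":0.5},
  ],
)

```text
time_s: 23.5
position: [475.5, -94.7, 48.3]
tcp_rot: [-0.139, 0.99, -0.0, -0.0]
contact_force: [-4.2, -2.5, -1.4]
grip_width: 15.0
finger_force: 59.1
```

```bash
python3 s.py
```

```text
t 23.5 pos [475.5 -94.7  48.3] yaw 16.03 F [-4.24 -2.52 -1.38] M [-0.22  0.74  0.63]
```

servo_tool(
  motion=[
    {"rx":0,"ry":0,"rz":0.5,"tx":0,"ty":0.1,"tz":0,"claw":0.5},
    {"rx":0,"ry":0,"rz":1,"tx":0,"ty":0.2,"tz":0,"claw":0.5},
    {"rx":0,"ry":0,"rz":1.5,"tx":0,"ty":0.3,"tz":0,"claw":0.5},
    {"rx":0,"ry":0,"rz":2,"tx":0,"ty":0.4,"tz":0,"claw":0.5},
    {"rx":0,"ry":0,"rz":2,"tx":0,"ty":0.4,"tz":0,"claw":0.5},
    {"rx":0,"ry":0,"rz":2,"tx":0,"ty":0.4,"tz":0,"claw":0.5},
    {"rx":0,"ry":0,"rz":2,"tx":0,"ty":0.4,"tz":0,"claw":0.5},
    {"rx":0,"ry":0,"rz":2,"tx":0,"ty":0.4,"tz":0,"claw":0.5},
    {"rx":0,"ry":0,"rz":2,"tx":0,"ty":0.4,"tz":0,"claw":0.5},
    {"rx":0,"ry":0,"rz":2,"tx":0,"ty":0.4,"tz":0,"claw":0.5},
  ],
)

```text
time_s: 24.33
position: [474.4, -90.8, 48.3]
tcp_rot: [-0.122, 0.993, -0.0, -0.0]
contact_force: [-3.6, -4.4, -0.5]
grip_width: 14.9
finger_force: 59.1
```

```bash
python3 s.py
```

```text
t 24.3333 pos [474.4 -90.8  48.3] yaw 14.02 F [-3.57 -4.42 -0.47] M [-0.7   0.73  0.78]
```

servo_tool(
  motion=[
    {"rx":0,"ry":0,"rz":0.5,"tx":0,"ty":0.1,"tz":0,"claw":0.5},
    {"rx":0,"ry":0,"rz":1,"tx":0,"ty":0.2,"tz":0,"claw":0.5},
    {"rx":0,"ry":0,"rz":1.5,"tx":0,"ty":0.3,"tz":0,"claw":0.5},
    {"rx":0,"ry":0,"rz":2,"tx":0,"ty":0.4,"tz":0,"claw":0.5},
    {"rx":0,"ry":0,"rz":2,"tx":0,"ty":0.4,"tz":0,"claw":0.5},
    {"rx":0,"ry":0,"rz":2,"tx":0,"ty":0.4,"tz":0,"claw":0.5},
    {"rx":0,"ry":0,"rz":2,"tx":0,"ty":0.4,"tz":0,"claw":0.5},
    {"rx":0,"ry":0,"rz":2,"tx":0,"ty":0.4,"tz":0,"claw":0.5},
    {"rx":0,"ry":0,"rz":2,"tx":0,"ty":0.4,"tz":0,"claw":0.5},
    {"rx":0,"ry":0,"rz":2,"tx":0,"ty":0.4,"tz":0,"claw":0.5},
  ],
)

```text
time_s: 25.17
position: [473.6, -87.2, 48.3]
tcp_rot: [-0.105, 0.994, -0.0, 0.0]
contact_force: [-3.4, -3.4, -1.4]
grip_width: 15.1
finger_force: 59.2
```

```bash
python3 s.py
```

```text
t 25.1667 pos [473.6 -87.2  48.3] yaw 12.07 F [-3.36 -3.38 -1.43] M [-0.81  0.84  0.89]
```

Torque about the nut rose from 0.2 to a plateau of about 1.2 N m between yaw 19 and 14, so the bite is near yaw 16. I'll turn on to yaw -5, about 20° past it.

servo_tool(
  motion=[
    {"rx":0,"ry":0,"rz":1,"tx":0.02,"ty":0.2,"tz":0,"claw":0.5},
    {"rx":0,"ry":0,"rz":3,"tx":0.02,"ty":0.6,"tz":0,"claw":0.5},
    {"rx":0,"ry":0,"rz":5,"tx":0,"ty":1.0,"tz":0,"claw":0.5},
    {"rx":0,"ry":0,"rz":7,"tx":-0.04,"ty":1.39,"tz":0,"claw":0.5},
    {"rx":0,"ry":0,"rz":9,"tx":-0.09,"ty":1.79,"tz":0,"claw":0.5},
    {"rx":0,"ry":0,"rz":10,"tx":-0.12,"ty":1.98,"tz":0,"claw":0.5},
    {"rx":0,"ry":0,"rz":10,"tx":-0.12,"ty":1.98,"tz":0,"claw":0.5},
    {"rx":0,"ry":0,"rz":10,"tx":-0.12,"ty":1.98,"tz":0,"claw":0.5},
    {"rx":0,"ry":0,"rz":10,"tx":-0.12,"ty":1.98,"tz":0,"claw":0.5},
    {"rx":0,"ry":0,"rz":10,"tx":-0.12,"ty":1.98,"tz":0,"claw":0.5},
  ],
)

```text
time_s: 26.0
position: [470.9, -67.0, 48.3]
tcp_rot: [-0.018, 1.0, 0.0, 0.0]
contact_force: [-2.8, -3.1, -2.5]
grip_width: 15.4
finger_force: 59.0
```

```bash
python3 s.py
```

```text
t 26.0 pos [470.9 -67.   48.3] yaw 2.05 F [-2.78 -3.07 -2.51] M [-0.76  0.59  0.77]
```

servo_tool(
  motion=[
    {"rx":0,"ry":0,"rz":1,"tx":0,"ty":0.2,"tz":0,"claw":0.5},
    {"rx":0,"ry":0,"rz":2.5,"tx":0,"ty":0.5,"tz":0,"claw":0.5},
    {"rx":0,"ry":0,"rz":4,"tx":-0.03,"ty":0.8,"tz":0,"claw":0.5},
    {"rx":0,"ry":0,"rz":5.5,"tx":-0.05,"ty":1.1,"tz":0,"claw":0.5},
    {"rx":0,"ry":0,"rz":7,"tx":-0.09,"ty":1.39,"tz":0,"claw":0.5},
    {"rx":0,"ry":0,"rz":7,"tx":-0.09,"ty":1.39,"tz":0,"claw":0.5},
    {"rx":0,"ry":0,"rz":7,"tx":-0.09,"ty":1.39,"tz":0,"claw":0.5},
    {"rx":0,"ry":0,"rz":7,"tx":-0.09,"ty":1.39,"tz":0,"claw":0.5},
    {"rx":0,"ry":0,"rz":7,"tx":-0.09,"ty":1.39,"tz":0,"claw":0.5},
    {"rx":0,"ry":0,"rz":7,"tx":-0.09,"ty":1.39,"tz":0,"claw":0.5},
  ],
)

```text
time_s: 26.83
position: [471.1, -52.9, 48.3]
tcp_rot: [0.043, 0.999, 0.0, 0.0]
contact_force: [-2.3, -1.7, -1.8]
grip_width: 14.5
finger_force: 59.0
```

```bash
python3 s.py
```

```text
t 26.8333 pos [471.1 -52.9  48.3] yaw -4.96 F [-2.28 -1.66 -1.78] M [-0.53  0.49  0.69]
```

servo_tool(
  motion=[
    {"rx":0,"ry":0,"rz":-1.5,"tx":0,"ty":-0.3,"tz":0,"claw":0.5},
    {"rx":0,"ry":0,"rz":-3.5,"tx":-0.02,"ty":-0.7,"tz":0,"claw":0.5},
    {"rx":0,"ry":0,"rz":-3.5,"tx":-0.02,"ty":-0.7,"tz":-0.3,"claw":0.5},
    {"rx":0,"ry":0,"rz":-3.5,"tx":-0.02,"ty":-0.7,"tz":-0.8,"claw":0.5},
    {"rx":0,"ry":0,"rz":-3.5,"tx":-0.02,"ty":-0.7,"tz":-1.5,"claw":0.5},
    {"rx":0,"ry":0,"rz":-3.5,"tx":-0.02,"ty":-0.7,"tz":-2.7,"claw":0.5},
    {"rx":0,"ry":0,"rz":-3.5,"tx":-0.02,"ty":-0.7,"tz":-4.2,"claw":0.5},
    {"rx":0,"ry":0,"rz":-3.5,"tx":-0.02,"ty":-0.7,"tz":-5.9,"claw":0.5},
    {"rx":0,"ry":0,"rz":-3.5,"tx":-0.02,"ty":-0.7,"tz":-7,"claw":0.5},
    {"rx":0,"ry":0,"rz":-3.5,"tx":-0.02,"ty":-0.7,"tz":-7.4,"claw":0.5},
  ],
)

```text
time_s: 27.67
position: [473.0, -59.6, 125.0]
tcp_rot: [0.013, 1.0, 0.001, 0.003]
contact_force: [0.4, 0.2, -0.4]
grip_width: 14.9
finger_force: 59.5
```

servo_tool(
  motion=[
    {"rx":0,"ry":0,"rz":-1,"tx":0,"ty":0.8,"tz":0,"claw":0.5},
    {"rx":0,"ry":0,"rz":-2.6,"tx":0,"ty":2.6,"tz":0,"claw":0.5},
    {"rx":0,"ry":0,"rz":-5.2,"tx":0.1,"ty":5.4,"tz":0,"claw":0.5},
    {"rx":0,"ry":0,"rz":-8.7,"tx":0.2,"ty":9,"tz":0,"claw":0.5},
    {"rx":0,"ry":0,"rz":-12.4,"tx":0.4,"ty":12.8,"tz":0,"claw":0.5},
    {"rx":0,"ry":0,"rz":-16,"tx":0.6,"ty":16.6,"tz":0,"claw":0.5},
    {"rx":0,"ry":0,"rz":-19.5,"tx":0.8,"ty":20.4,"tz":0,"claw":0.5},
    {"rx":0,"ry":0,"rz":-22,"tx":1,"ty":24,"tz":0,"claw":0.5},
    {"rx":0,"ry":0,"rz":-24,"tx":1,"ty":26.5,"tz":0,"claw":0.5},
    {"rx":0,"ry":0,"rz":-25,"tx":1,"ty":28,"tz":0,"claw":0.5},
  ],
)

```text
time_s: 28.5
position: [465.6, 225.7, 121.3]
tcp_rot: [-0.208, 0.978, 0.001, -0.001]
contact_force: [0.0, 0.2, -2.0]
grip_width: 14.9
finger_force: 59.5
```

```bash
python3 s.py; python3 z.py p6 125;  python3 - <<'E'
from h import *
f=grab('top');c=f['pixels'][176:198,286:310].astype(int);print((c[...,2]-c[...,0]).tolist())
E
```

```text
t 28.5 pos [465.6 225.7 121.3] yaw 24.06 F [ 0.02  0.18 -1.99] M [-0.01  0.01  0.03]
[466.7 224.  121.7] [-2.072e-01  9.783e-01  4.000e-04 -3.000e-04] 28.6
[584, -61, 137.0] [[243.4, 143.9], [241.1, 50.7]]
[584, -61, 137.0] [[619.5, 38.8], [531.1, 31.9]]
[589, -61, 137.0] [[242.2, 128.1], [239.9, 35.1]]
[589, -61, 137.0] [[604.4, 38.0], [516.1, 31.1]]
[584, -66, 137.0] [[259.7, 143.1], [257.3, 49.9]]
[584, -66, 137.0] [[621.0, 31.4], [532.9, 24.5]]
[[6, 5, 4, 4, 4, 4, 8, 11, 15, 18, 20, 26, 25, 22, 12, 8, 4, 3, 5, 4, 4, 4, 2, 3], [3, 3, 3, 5, 5, 11, 23, 35, 40, 41, 47, 55, 59, 52, 40, 25, 13, 3, 3, 3, 2, 3, 5, 2], [3, 2, 3, 5, 16, 35, 56, 64, 58, 44, 46, 56, 67, 70, 69, 56, 30, 8, 3, 2, 2, 2, 3, 1], [2, 3, 5, 15, 44, 68, 83, 74, 44, 22, 18, 23, 35, 45, 59, 62, 50, 28, 8, 3, 1, 2, 2, 4], [3, 3, 12, 39, 73, 87, 77, 45, 19, 6, 4, 5, 7, 13, 22, 31, 43, 49, 27, 7, 2, 2, 2, 3], [2, 10, 27, 63, 85, 75, 40, 15, 6, 0, 0, 0, -1, 3, 4, 9, 27, 53, 52, 17, 4, 2, 2, 2], [2, 14, 45, 78, 73, 36, 13, 4, -1, -1, -3, -4, -2, -2, 0, 3, 18, 48, 71, 39, 9, 4, 5, 4], [3, 22, 62, 85, 52, 14, 2, 0, 1, -4, -4
[... 570 characters left out ...]
 71, 32, 12, 6, 3], [4, 10, 37, 75, 92, 67, 26, 8, 4, 3, 1, 1, 1, 3, 6, 25, 63, 91, 90, 54, 15, 5, 3, 4], [2, 6, 20, 53, 84, 85, 62, 41, 28, 15, 7, 5, 4, 7, 25, 63, 93, 99, 77, 32, 6, 3, 5, 3], [2, 3, 8, 26, 60, 88, 94, 91, 80, 59, 42, 29, 24, 32, 65, 93, 102, 86, 49, 11, 4, 2, 4, 5], [2, 2, 2, 9, 27, 59, 85, 101, 104, 98, 90, 81, 70, 75, 88, 93, 81, 51, 17, 3, 2, 1, 5, 4], [3, 3, 3, 4, 9, 24, 48, 72, 88, 95, 98, 95, 87, 80, 74, 59, 39, 16, 3, 1, 1, 2, 4, 4], [3, 2, 2, 5, 2, 5, 14, 26, 43, 55, 61, 62, 56, 46, 36, 24, 8, 3, 2, 1, 2, 3, 6, 3], [3, 2, 3, 3, 2, 1, 3, 4, 9, 13, 15, 18, 18, 14, 8, 4, 2, 2, 3, 2, 2, 3, 4, 5], [2, 2, 3, 2, 4, 3, 2, 3, 2, 2, 0, 1, 1, 2, 2, 2, 2, 2, 2, 2, 2, 4, 5, 4]]
```

View pics/p6.png

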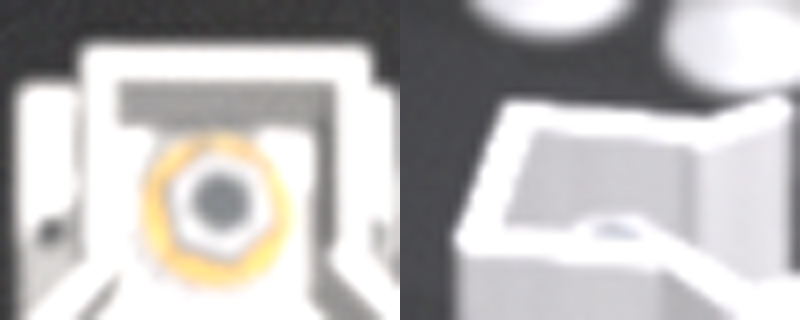

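The bracket is clear and the nut has rotated, with its lower corner now right of centre. I'll compute the nut's turn precisely from the nut/brass edge's sixth harmonic.

```bash
python3 - <<'E'
from z import *
f=grab('top')
def phase(im,c0=(584,-61)):
    d=im.astype(np.float32);d=d[...,2]-d[...,0]
    out=[]
    for cx,cy in((584,-61),(583,-61),(584,-62),(585,-61),(584,-60)):
        th=np.radians(np.arange(0,360,3));rr=np.arange(12,24.5,.25)
        X=np.stack([cx+np.outer(np.cos(th),rr),cy+np.outer(np.sin(th),rr),np.full((120,len(rr)),50.)],-1).reshape(-1,3)
        p=proj(f,X).astype(np.float32).reshape(120,-1,2)
        S=cv2.remap(d,p[...,0],p[...,1],cv2.INTER_CUBIC)
        S=S/S.max(1,keepdims=True);R=rr[np.argmax(S>.4,1)]
        h=np.sum(R*np.exp(-6j*th));out.append((np.degrees(-np.angle(h)/6).round(1),(abs(h)/60).round(2)))
    return out
print(phase(cv2.imread('pics/t0.png')));print(phase(f['pixels']))
E
python3 s.py
```

```text
[(np.float64(-4.6), np.float64(0.43)), (np.float64(-4.9), np.float64(0.44)), (np.float64(-4.9), np.float64(0.43)), (np.float64(-4.4), np.float64(0.41)), (np.float64(-3.7), np.float64(0.45))]
[(np.float64(8.8), np.float64(0.53)), (np.float64(8.4), np.float64(0.5)), (np.float64(8.6), np.float64(0.52)), (np.float64(9.2), np.float64(0.54)), (np.float64(9.0), np.float64(0.51))]
t 28.7 pos [467.4 218.4 121.6] yaw 23.47 F [ 1.08 -0.01 -1.25] M [-0.12  0.07  0.01]
```

Run:
```python
from z import *
o=status.get_obs();q=o['tcp_rot'];yaw=np.degrees(2*np.arctan2(q[1],q[0]))-180;p=o['position'];print(p.round(1),yaw)
for nm in('side','top'):
    f=grab(nm);W,r,C=cloud(f)
    e=p[:2]+114.3*np.array([np.cos(np.radians(yaw)),np.sin(np.radians(yaw))]);print(nm,'exp ring',e,'px',proj(f,[[*e,p[2]+3]]))
    g=cv2.cvtColor(f['pixels'],cv2.COLOR_BGR2GRAY)
    z=W[...,2];m=((z>105)&(z<160)&(np.hypot(W[...,0]-e[0],W[...,1]-e[1])<45)).astype(np.uint8)
    cs,h=cv2.findContours(m,cv2.RETR_CCOMP,cv2.CHAIN_APPROX_NONE)
    for c,hh in zip(cs,h[0]):
        if len(c)<10:continue
        M=cv2.moments(c);u,v=M['m10']/M['m00'],M['m01']/M['m00']
        K=f['mtx'];d=np.array([(u-K[0,2])/K[0,0],(v-K[1,2])/K[1,1]]);
        d=d/(1+f['k1']*(d@d));d=np.r_[d,1]@f['R'];X=C+d*(p[2]+3-C[2])/d[2]
        a=X[:2]-p[:2];print('hole' if hh[3]>=0 else 'out',M['m00'],(u,v),X.round(1),'angle',np.degrees(np.arctan2(a[1],a[0])).round(1),np.hypot(*a).round(1))
```

```text
[467.4 218.4 121.6] 23.472973290462647
side exp ring [572.27496977 263.97113306] px [[242.23284907 224.82561519]]
out 425.0 (244.48705882352942, 229.02235294117648) [566.  277.5 124.6] angle 30.9 114.9
hole 130.5 (242.9169859514687, 229.46998722860792) [569.1 279.3 124.6] angle 30.9 118.5
top exp ring [572.27496977 263.97113306] px [[168.37162761 190.05970666]]
out 22.5 (176.57777777777778, 185.7111111111111) [582.2 243.5 124.6] angle 12.3 117.5
```

Run:
```python
from z import *
o=status.get_obs();p=o['position']
f=grab('side');W,r,C=cloud(f);x,y,z=np.moveaxis(W,-1,0)
m=(z>70)&(z<165)&(x>370)&(x<620)&(y>120)&(y<330)
P=W[m]
for a in range(380,620,20):
    k=(P[:,0]>=a)&(P[:,0]<a+20)
    if k.sum()>3: print(a,k.sum(),np.median(P[k],0).round(1),np.percentile(P[k][:,2],95).round(1))
cv2.imwrite('pics/p7.png',cv2.resize(cv2.convertScaleAbs(f['pixels'][180:260,220:340],alpha=1.5),(800,533),interpolation=cv2.INTER_CUBIC))
```

```text
400 111 [411.6 199.7 144.4] 155.1
420 118 [428.8 207.5 142.6] 153.4
440 81 [451.1 218.5 135.6] 150.0
460 142 [472.1 232.  143. ] 160.8
480 121 [486.5 230.1 135. ] 156.2
500 66 [510.3 239.2 122.9] 126.1
520 67 [530.  248.4 120.7] 123.3
540 110 [550.9 261.9 118.5] 121.1
560 109 [570.  281.9 115.3] 119.7
580 105 [589.2 266.  114.6] 118.1
600 109 [607.6 326.5 118.6] 160.1
```

View pics/p7.png

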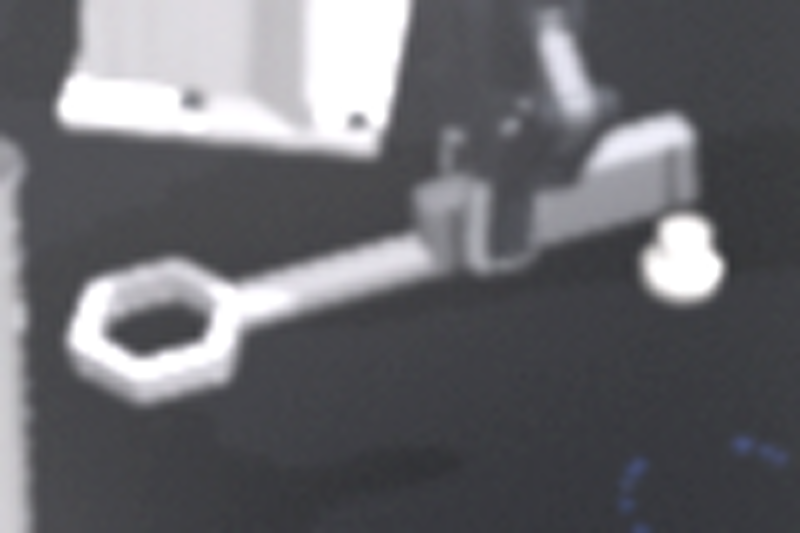

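The spanner has drooped about 6° (ring end low) in the grip, and its yaw is aligned. On the torque and nut-angle evidence the seal turned about 17 to 19°. To lay the spanner down I'll tilt the tool 6° so it is level, then lower it.

servo_tool(
  motion=[
    {"rx":0,"ry":-0.6,"rz":0,"tx":0.2,"ty":0,"tz":0.3,"claw":0.5},
    {"rx":0,"ry":-1.4,"rz":0,"tx":0.5,"ty":0,"tz":1.2,"claw":0.5},
    {"rx":0,"ry":-2.2,"rz":0,"tx":0.8,"ty":0,"tz":2.5,"claw":0.5},
    {"rx":0,"ry":-3,"rz":0,"tx":0.8,"ty":0,"tz":4,"claw":0.5},
    {"rx":0,"ry":-3.8,"rz":0,"tx":0.8,"ty":0,"tz":5.5,"claw":0.5},
    {"rx":0,"ry":-4.6,"rz":0,"tx":0.8,"ty":0,"tz":7,"claw":0.5},
    {"rx":0,"ry":-5.4,"rz":0,"tx":0.8,"ty":0,"tz":8,"claw":0.5},
    {"rx":0,"ry":-6,"rz":0,"tx":0.8,"ty":0,"tz":8.8,"claw":0.5},
    {"rx":0,"ry":-6,"rz":0,"tx":0.8,"ty":0,"tz":9,"claw":0.5},
    {"rx":0,"ry":-6,"rz":0,"tx":0.8,"ty":0,"tz":9,"claw":0.5},
  ],
)

```text
time_s: 29.68
position: [459.5, 215.3, 31.6]
tcp_rot: [-0.203, 0.978, 0.01, 0.05]
contact_force: [0.1, 0.3, -1.1]
grip_width: 14.8
finger_force: 59.5
```

```bash
python3 s.py
python3 - <<'E'
from z import *
f=grab('side');W,r,C=cloud(f);x,y,z=np.moveaxis(W,-1,0)
m=(z>12)&(z<75)&(x>370)&(x<620)&(y>120)&(y<300);P=W[m]
for a in range(380,620,20):
    k=(P[:,0]>=a)&(P[:,0]<a+20)
    if k.sum()>3: print(a,k.sum(),np.median(P[k],0).round(1),np.percentile(P[k][:,2],95).round(1))
E
```

```text
t 29.6833 pos [459.5 215.3  31.6] yaw 23.45 F [ 0.14  0.27 -1.13] M [-0.05  0.17 -0.02]
380 39 [396.9 194.5  49.4] 58.5
400 104 [409.  201.   47.6] 58.9
420 62 [429.9 210.8  41.4] 51.5
440 81 [452.1 232.4  52.8] 65.0
460 159 [469.1 226.8  55.5] 72.2
480 65 [488.7 231.7  38.1] 51.3
500 60 [510.2 241.8  37.7] 40.5
520 67 [531.7 251.4  37.5] 40.6
540 108 [549.1 272.3  37.8] 41.6
560 102 [569.3 262.3  37. ] 40.9
580 57 [583.7 265.3  38.5] 42.2
```

Spanner is level again, its underside about 29 mm up. I'll lower it 28 mm and release.

servo_tool(
  motion=[
    {"rx":0,"ry":0,"rz":0,"tx":0.05,"ty":0,"tz":0.5,"claw":0.5},
    {"rx":0,"ry":0,"rz":0,"tx":0.1,"ty":0,"tz":1.1,"claw":0.5},
    {"rx":0,"ry":0,"rz":0,"tx":0.17,"ty":0,"tz":1.7,"claw":0.5},
    {"rx":0,"ry":0,"rz":0,"tx":0.22,"ty":0,"tz":2.1,"claw":0.5},
    {"rx":0,"ry":0,"rz":0,"tx":0.25,"ty":0,"tz":2.4,"claw":0.5},
    {"rx":0,"ry":0,"rz":0,"tx":0.27,"ty":0,"tz":2.6,"claw":0.5},
    {"rx":0,"ry":0,"rz":0,"tx":0.28,"ty":0,"tz":2.7,"claw":0.5},
    {"rx":0,"ry":0,"rz":0,"tx":0.29,"ty":0,"tz":2.8,"claw":0.5},
    {"rx":0,"ry":0,"rz":0,"tx":0.29,"ty":0,"tz":2.8,"claw":0.5},
    {"rx":0,"ry":0,"rz":0,"tx":0.29,"ty":0,"tz":2.8,"claw":0.5},
  ],
)

```text
time_s: 30.57
position: [460.5, 216.9, 4.2]
tcp_rot: [-0.204, 0.978, 0.011, 0.051]
contact_force: [0.8, -0.6, -1.8]
grip_width: 15.0
finger_force: 59.5
```

servo_tool(
  motion=[
    {"rx":0,"ry":0,"rz":0,"tx":0,"ty":0,"tz":0,"claw":1.6},
    {"rx":0,"ry":0,"rz":0,"tx":0,"ty":0,"tz":0,"claw":2},
    {"rx":0,"ry":0,"rz":0,"tx":0,"ty":0,"tz":0,"claw":2.6},
    {"rx":0,"ry":0,"rz":0,"tx":0,"ty":0,"tz":0,"claw":3.4},
    {"rx":0,"ry":0,"rz":0,"tx":0,"ty":0,"tz":0,"claw":4.2},
    {"rx":0,"ry":0,"rz":0,"tx":0,"ty":0,"tz":0,"claw":5},
    {"rx":0,"ry":0,"rz":0,"tx":0,"ty":0,"tz":0,"claw":5},
    {"rx":0,"ry":0,"rz":0,"tx":-0.1,"ty":0,"tz":-1,"claw":5},
    {"rx":0,"ry":0,"rz":0,"tx":-0.25,"ty":0,"tz":-2.5,"claw":5},
    {"rx":0,"ry":0,"rz":0,"tx":-0.45,"ty":0,"tz":-4.5,"claw":5},
  ],
)

```text
time_s: 31.4
position: [458.9, 216.0, 49.1]
tcp_rot: [-0.204, 0.978, 0.01, 0.05]
contact_force: [0.4, 0.4, 0.8]
grip_width: 50.5
finger_force: 0.0
```

servo_tool(
  motion=[
    {"rx":0,"ry":0,"rz":0,"tx":0,"ty":0,"tz":-2,"claw":5},
    {"rx":0,"ry":0,"rz":0,"tx":0,"ty":0,"tz":-4,"claw":5},
    {"rx":0,"ry":0,"rz":0,"tx":0,"ty":0,"tz":-6,"claw":5},
    {"rx":0,"ry":0,"rz":0,"tx":0,"ty":0,"tz":-8,"claw":5},
    {"rx":0,"ry":0,"rz":0,"tx":0,"ty":0,"tz":-10,"claw":5},
    {"rx":0,"ry":0,"rz":0,"tx":0,"ty":0,"tz":-11,"claw":5},
    {"rx":0,"ry":0,"rz":0,"tx":0,"ty":0,"tz":-12,"claw":5},
    {"rx":0,"ry":0,"rz":0,"tx":0,"ty":0,"tz":-12,"claw":5},
    {"rx":0,"ry":0,"rz":0,"tx":0,"ty":0,"tz":-12,"claw":5},
    {"rx":0,"ry":0,"rz":0,"tx":0,"ty":0,"tz":-12,"claw":5},
  ],
)

```text
time_s: 32.23
position: [447.9, 211.4, 167.7]
tcp_rot: [-0.204, 0.978, 0.01, 0.05]
contact_force: [-0.5, 0.6, 0.2]
grip_width: 49.7
finger_force: 0.0
```

```bash
python3 s.py
python3 - <<'E'
from z import *
f=grab('side');W,r,C=cloud(f);x,y,z=np.moveaxis(W,-1,0)
m=(z>4)&(z<45)&(x>370)&(x<620)&(y>120)&(y<300);P=W[m]
for a in range(380,620,20):
    k=(P[:,0]>=a)&(P[:,0]<a+20)
    if k.sum()>3: print(a,k.sum(),np.median(P[k],0).round(1),np.percentile(P[k][:,2],95).round(1))
s0=cv2.imread('pics/s0.png')
d=cv2.absdiff(f['pixels'],s0).max(2)
for nm,(u,v),R in(('flask',(191,210),25),('stopper',(322,218),8),('dish',(203,165),13)):print(nm,(d[v-R:v+R,u-R:u+R]>40).sum())
E
```

```text
t 32.2333 pos [447.9 211.4 167.7] yaw 23.55 F [-0.53  0.58  0.24] M [-0.03  0.08  0.01]
380 32 [397.  196.   21.3] 30.3
400 104 [409.8 201.9  22.6] 31.1
420 109 [429.5 210.4  24. ] 30.6
440 113 [450.  219.1  23.9] 31.3
460 113 [469.8 227.5  22.8] 30.8
480 63 [489.3 233.6  10.1] 22.5
500 55 [509.7 242.6  10. ] 12.6
520 59 [529.8 251.3   9.8] 11.6
540 91 [549.1 271.4  10.5] 13.5
560 82 [569.5 249.7  10.1] 12.8
580 55 [585.  265.1  10.7] 13.5
600 4 [604.4 296.3   4.7] 6.3
flask 0
stopper 50
dish 0
```

Run:
```python
from z import *
for nm,im0,(u,v) in(('side','s0',(322,218)),('top','t0',(250,263))):
    f=grab(nm)
    for im in(cv2.imread(f'pics/{im0}.png'),f['pixels']):
        g=cv2.cvtColor(im,cv2.COLOR_BGR2GRAY)[v-13:v+13,u-13:u+13];M=cv2.moments((g>110).astype(np.uint8),True);print(nm,M['m00'],M['m10']/max(M['m00'],1),M['m01']/max(M['m00'],1))
```

```text
side 106.0 12.716981132075471 13.283018867924529
side 117.0 13.11111111111111 13.324786324786325
top 89.0 13.314606741573034 12.561797752808989
top 103.0 13.0 12.766990291262136
```

Stopper hasn't moved; the pixel difference is only lighting. The spanner lies flat and the arm is clear, so I'm handing in.

```bash
python3 -c "
from h import *
print(job_done())"
```

```text
the job is handed in; nothing more can be done
None
```

Job handed in: I estimate the nut was turned 12–19° past the bite (best guess about 17°, inside the 10–30° limit, judged from wrist torque and nut angle because the seal can't be seen); the spanner lies flat on the worktop clear of the bracket, and checks against the starting pictures showed the flask, stopper and dish unmoved.

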